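# Pack a portion of walnuts for the bread stall

### The job

Take the steel cup out of its slanted stand and tip all the walnuts from it into the open black box. Lay the empty cup back in the stand the way it was, fully home, then shut the box's clear lid flat. Spill nothing, and leave the other things on the table where they are.

Things in the scene. Friction and masses are not known exactly. Their poses are not given: they have to be found in the camera images.
- stand: aluminium stand (fixed; elsewhere each time), base 150 x 100 mm, holding the cup at a slant in a chute open on its upper side: foot plate square to the cup, back plate under the cup reaching 87 mm up along it, two side cheeks 74 mm apart reaching 48 mm up along it. Origin: centre of its underside; z up, x horizontal, the way the cup leans (away from the robot, within 0.3 rad)
- stand_seat (a point): where the centre of the cup's foot rests in the stand, 52 mm above the table. z axis: axis of a seated cup, leaning 0.9 rad (52 degrees) from vertical; x axis: square to that, down into the back plate, whose face is at x = 32 mm; y horizontal. The cup is laid in along x; the cheeks run from x = -18 to 38 mm
- cup: loose straight round steel cup, 64 mm outside diameter, 120 mm long, wall 2.5 mm, floor 4 mm, about 150 g without the walnuts; origin at the centre of its underside, z axis along the cup to the mouth; at the start it leans in the stand with its upper part bare, holding 7 walnuts
- cup_mouth (a point): centre of the cup's mouth, 120 mm from its underside; z axis out of the mouth
- walnut0: walnut, one of 7 alike: rigid, nearly round, 25 mm, 15 g; origin at its centre; starts in the cup
- walnut1: walnut, one of 7 alike: rigid, nearly round, 25 mm, 15 g; origin at its centre; starts in the cup
- walnut2: walnut, one of 7 alike: rigid, nearly round, 25 mm, 15 g; origin at its centre; starts in the cup
- walnut3: walnut, one of 7 alike: rigid, nearly round, 25 mm, 15 g; origin at its centre; starts in the cup
- walnut4: walnut, one of 7 alike: rigid, nearly round, 25 mm, 15 g; origin at its centre; starts in the cup
- walnut5: walnut, one of 7 alike: rigid, nearly round, 25 mm, 15 g; origin at its centre; starts in the cup
- walnut6: walnut, one of 7 alike: rigid, nearly round, 25 mm, 15 g; origin at its centre; starts in the cup
- box: black plastic box 140 (x) x 160 (y) x 65 mm high, walls and floor 4 mm, open at the top, held fast in a low frame on the table (12 mm high, 12 mm wide; it stands elsewhere each time); origin at the centre of its underside, z up; its lid is hinged on the +x rim, the side away from the robot
- lid (a joint): clear plastic lid of the box, a flat plate 5 mm thick as large as the box, with a paper band, no handle: 0 = shut flat on the rim, grows as it opens, up to 1.9 rad; starts open, standing near upright (1.6 to 1.85 rad); the hinge is stiff and the lid stays where it is left
- lid_hinge (a point): middle of the lid's hinge line, on the far top rim of the box; the hinge line runs along the box's y
- lid_edge (a point): point on the outer (upper when shut) face of the lid, in the middle of its width, 5 mm inside its free edge
- mug: white mug, 76 mm wide, 85 mm high, bystander; origin at the centre of its underside
- roll: bread roll, 80 mm wide, 46 mm high, bystander; origin at the centre of its underside
- jar: amber jar, 68 mm wide, 100 mm high, bystander; origin at the centre of its underside
- bottle: green bottle, 64 mm wide, 190 mm high, bystander; origin at the centre of its underside
- spoon: steel spoon lying flat, 180 mm long, bystander
Not all that is in view belongs to the job. What is shaped like the cup but red is not meant. What is shaped like the box but purple is not meant.

How it is judged:
By the outcome, as a careful person would: the job done as asked, in the order asked, and still so for the second after the job is handed in, with the robot touching nothing.
It also fails if it takes over 72 s, if anything falls off the work surface, if the arm or the gripper's body presses on something with over 40 N, if the wrist force passes 120 N, or if a joint passes its speed limit or range.

### The arm

A 6-joint arm with a two-finger parallel gripper is mounted at the origin on the work surface. World frame = base frame: x ahead of the robot, y to its left, z up, the work surface at z = 0. Lengths are in m, angles in degrees, forces in N, time in s.
With the tool pointing down it reaches from about 0.375 to 0.9 m from the base axis. Payload 3.1 kg.
Tool frame: the origin (TCP) lies at the very end of the fingers, on their centre line; the grasp point (between the pads) lies 19 mm behind it; z points along the fingers, y is the line along which they close (so a half turn about z gives the same grasp; the last joint's range is limited). The gripper opens to 85 mm and grips with 20 to 120 N. Pads are 22 mm wide; open, the fingers measure 114 mm over their backs; the gripper's body (76 mm by 85 mm) begins 54 mm behind the grasp point. The pads swing forward as they close: fully open they stand 13 mm farther back than shut.
Start: joints at [66.492, 30.224, 82.088, -0, 67.689, -10.227], TCP at [0.144, 0.608, 0.231] pointing down, gripper open.
Joint ranges: [-176.69, 176.69], [-43.24, 126.21], [12.49, 139.97], [-82, 262], [0, 151.66], [-163.58, 163.58]. Speed limits (degrees/s): [159.86, 159.86, 180, 180, 180, 180].

### API

Orientations are given as a 3x3 rotation matrix whose columns are the frame's x, y, z axes.
In Python, from bench import robot gives the robot as it stands.
- The arm moves only by the shell command python3 -m creep 'ROWS'. ROWS is JSON, a list of rows, each an object with "delta_pos": the shift along the tool's x, y, z in units of 30 mm (1.0 is 30 mm), a list of three; "delta_rot": the turn, a rotation vector about the tool's x, y, z in units of 0.12 rad (1.0 is 0.12 rad), a list of three; "hand": the opening, from 0 (shut) to 1 (fully open). A call has 1 to 20 rows; each row shifts and turns the commanded pose from where the row before left it, along the tool's axes as they then stand; what a row does not reach is not made up. A row lasts 1/12 s, in which the tool goes at most 41.7 mm and 7.16 degrees, less where a joint would pass 70% of its speed; a pose out of reach is approached as far as the arm can. A call with a number of a shift or a turn outside -1 to 1 is refused whole. A call with a gripper value outside its range is refused whole. The fingers move at their own pace and stop on an object; the grip force is fixed at half the most. Time passes only in rows, so rows that do not move let the fingers close. It gives the time, the measured TCP pose, the force, the opening and the grip force at its end, in the units of the state.
- robot.observe(): the state, without advancing time (a new reading comes with each control period).
- robot.camera(name): name is "scene" or "side" or "wrist"; returns a dict with "image" (480x640x3 uint8, red, green, blue), "depth" (480x640 float32, m along the optical axis (not along the pixel's ray), 0 where there is no reading), "fx", "fy", "cx", "cy" (pixels), "R" (3x3) and "t" (3): a world point X has camera coordinates R X + t. Camera axes: x right, y down, z forward; pixel columns grow to the right and rows downward; lengths in m; the calibration is good to about 2 mm. A picture is of the moment at which its call begins.
- robot.sign_off(): hands the job in; it is judged then, once.
The state is a dict: "time_s": time; "q": joint angles; "qvel": joint speeds; "joint_efforts": joint torques, N m; "ee_pos": TCP position; "orientation": TCP orientation; "force": force on the tool from outside, world axes, zero at the start; "ft_torque": the same for the moment, N m; "width": finger opening in m; "grip_force": force on a finger pad.
Only numpy, scipy, OpenCV 4.12 (cv2) and the standard library are available. Lean on these libraries where they do the work, as an engineer would, in place of code of your own. Each camera call takes 0.05 s, during which the arm holds its last target. There are 200 camera calls.

## Working session

There is one attempt and no reset: what is moved stays moved. The work goes in short steps, Python scripts to look and compute and a shell command to move; the robot and the scene stay as the last step left them, time stands still between calls to the robot, and variables do not carry over. Pictures are saved under pics/ and viewed, at most 10 in all, crops included, and the job is handed in when it is done.

```bash
ls; mkdir -p pics
python3 - <<'E'
from bench import robot
import cv2,numpy as np
for n in("scene","side"):
    c=robot.camera(n); cv2.imwrite(f"pics/{n}0.png",c["image"][:,:,::-1]); np.savez(f"{n}0.npz",**c)
    print(n,c["fx"],c["cx"],c["cy"],(-c["R"].T@c["t"]).round(3),c["R"][2].round(2))
o=robot.observe();print(o["time_s"],o["ee_pos"],np.round(o["orientation"],3).tolist(),o["width"])
E
```

```text
pics
scene 508.63444909956286 322.71063562410023 242.22734004397213 [1.425 0.351 1.056] [-0.68 -0.26 -0.68]
side 585.2560379177334 334.9796185657713 238.41060073766909 [ 0.047 -1.067  0.725] [ 0.34  0.8  -0.49]
0.1 [0.14329528 0.60768182 0.23042312] [[-0.973, 0.23, -0.001], [0.23, 0.973, -0.002], [0.0, -0.002, -1.0]] 0.08573136353019833
```

View pics/scene0.png

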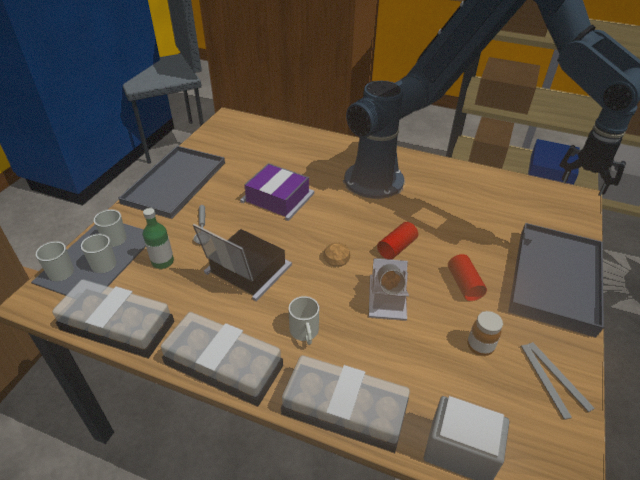

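View pics/side0.png

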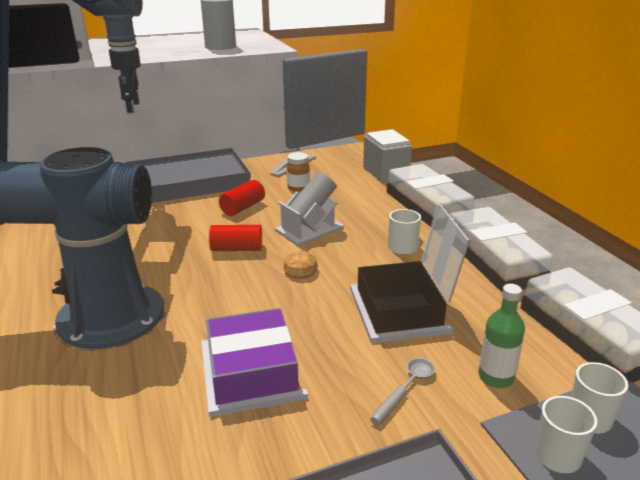

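The scene view shows the cup and stand at about (388,285), the black box at (247,262) with its lid upright, the roll at (337,254) and the mug at (304,320). In the side view the cup is at (315,195) and the box at (400,298). Next I fit the poses from the depth data.

```bash
cat > h.py <<'E'
import numpy as np
def cloud(c,box=None):
    v,u=np.mgrid[0:480,0:640]; d=c["depth"]; m=d>0
    if box: u0,v0,u1,v1=box; m&=(u>=u0)&(u<u1)&(v>=v0)&(v<v1)
    d=d[m]; P=np.c_[(u[m]-c["cx"])*d/c["fx"],(v[m]-c["cy"])*d/c["fy"],d]
    return (P-c["t"])@c["R"], c["image"][m].astype(int)
E
python3 - <<'E'
from h import *
from scipy.optimize import least_squares
S=dict(np.load("scene0.npz")); D=dict(np.load("side0.npz"))
def desc(n,P): print(n,len(P),np.percentile(P,[2,50,98],axis=0).round(3).tolist())
for n,c,b in(("cupS",S,(366,258,412,320)),("cupD",D,(272,170,345,242)),("boxS",S,(195,220,295,295)),("boxD",D,(348,205,470,345)),("mug",S,(288,298,322,342)),("roll",S,(325,242,350,266)),("jar",S,(470,312,500,354)),("bottle",S,(143,208,173,270)),("red1",S,(378,222,418,258)),("red2",S,(448,254,487,300)),("purple",S,(240,165,310,212))):
    P,C=cloud(c,b); k=P[:,2]>.006; desc(n,P[k])
# cup fit
A=np.r_[cloud(S,(366,258,412,320))[0]]; B=cloud(D,(272,170,345,242))[0]
for nm,P in(("S",A),("D",B),("both",np.r_[A,B])):
    P=P[(P[:,2]>.015)&(P[:,2]<.2)]
    def fr(p):
        s,co=np.sin(.9),np.cos(.9);cy,sy=np.cos(p[2]),np.sin(p[2])
        z=np.array([s*cy,s*sy,co]);x=np.array([co*cy,co*sy,-s]);y=np.cross(z,x)
        Q=P-[p[0],p[1],.052]; return Q@x,Q@y,Q@z
    best=None
    P0=np.median(P,0)
    for y0 in(-.3,0,.3):
      p=np.array([P0[0]-.03,P0[1],y0])
      for tol in(.03,.015,.008,.004,.004):
        X,Y,Z=fr(p); k=(abs(np.hypot(X,Y)-.032)<tol)&(Z>.05)&(Z<.118)&(X<.01)
        P1=P; P=P[k]
        # axial edge: mouth rim => use shifts by 98th percentile
        if k.sum()<10: P=P1;break
        r=least_squares(lambda p:(lambda a:np.hypot(a[0],a[1])-.032)(fr(p)),p,loss="soft_l1",f_scale=.002); p=r.x;n=k.sum()
        P=P1
        X,Y,Z=fr(p)
      print(nm,p.round(4),n,r.cost)
E
```

```text
cupS 2105 [[0.442, 0.143, 0.007], [0.539, 0.202, 0.065], [0.581, 0.254, 0.137]]
cupD 3255 [[0.434, 0.138, 0.007], [0.508, 0.177, 0.06], [0.579, 0.45, 0.14]]
boxS 3378 [[0.474, -0.303, 0.007], [0.621, -0.194, 0.055], [0.661, -0.109, 0.2]]
boxD 9637 [[0.469, -0.301, 0.008], [0.618, -0.196, 0.054], [0.838, 0.107, 0.197]]
mug 1128 [[0.654, -0.005, 0.008], [0.701, 0.03, 0.054], [0.745, 0.068, 0.085]]
roll 478 [[0.395, -0.013, 0.01], [0.434, 0.023, 0.033], [0.456, 0.053, 0.046]]
jar 1054 [[0.547, 0.428, 0.012], [0.591, 0.457, 0.075], [0.603, 0.489, 0.102]]
bottle 1265 [[0.448, -0.578, 0.008], [0.636, -0.432, 0.091], [0.655, -0.412, 0.189]]
red1 777 [[0.255, 0.125, 0.008], [0.319, 0.176, 0.054], [0.368, 0.214, 0.065]]
red2 972 [[0.331, 0.334, 0.008], [0.393, 0.381, 0.055], [0.441, 0.437, 0.065]]
purple 2310 [[0.157, -0.348, 0.008], [0.252, -0.25, 0.066], [0.301, -0.176, 0.073]]
S [0.4756 0.1868 0.3047] 146 7.65629234773005e-05
S [0.4756 0.1868 0.3047] 146 7.656292347719602e-05
S [0.4756 0.1868 0.3047] 146 7.656292347719702e-05
D [0.3831 0.1357 0.3361] 158 0.00025528711289330455
D [0.4706 0.1852 0.2903] 551 0.000749648514715597
D [0.4706 0.1852 0.2903] 551 0.000749648514715597
both [ 0.5076  0.2538 -1.2014] 209 0.00036992342118186367
both [0.4717 0.1855 0.2946] 660 0.000957039107631551
both [0.4717 0.1855 0.2946] 660 0.0009570391076315512
```

```bash
cat >> h.py <<'E'
from scipy.spatial.transform import Rotation as Ro
def seat(p=(.4717,.1855,.295)):
    s,co=np.sin(.9),np.cos(.9);cy,sy=np.cos(p[2]),np.sin(p[2])
    z=np.array([s*cy,s*sy,co]);x=np.array([co*cy,co*sy,-s])
    return np.c_[x,np.cross(z,x),z],np.array([p[0],p[1],.052])
def go(p,R,pt,Rt):
    "total shift (units, in current tool axes) and turn (units, about tool axes)"
    p=np.array(p);R=np.array(R)
    rv=Ro.from_matrix(R.T@Rt).as_rotvec()
    print("shift/30mm",(R.T@(pt-p)/.03).round(2),"turn/.12",(rv/.12).round(2),"shift in target axes",(Rt.T@(pt-p)/.03).round(2))
E
python3 - <<'E'
from h import *; import cv2
from bench import robot
S=dict(np.load("scene0.npz")); D=dict(np.load("side0.npz"))
A=cloud(S,(195,220,295,295))[0];B=cloud(D,(348,205,470,345))[0]
for n,P in(("S",A),("D",B)):
    P=P[(P[:,0]<.72)&(P[:,1]<0)]
    k=P[(abs(P[:,2]-.065)<.004)]; r=cv2.minAreaRect((k[:,:2]*1000).astype(np.float32)); print(n,"rim",len(k),r)
    k=P[(abs(P[:,2]-.012)<.004)]; r=cv2.minAreaRect((k[:,:2]*1000).astype(np.float32)); print(n,"frame",len(k),r)
    k=P[P[:,2]>.085]; c=k.mean(0); n_=np.linalg.svd(k-c)[2][2]; n_*=-np.sign(n_[0]); print("lid",len(k),c,n_,"max",k.max(0), "angle",np.degrees(np.arctan2(n_[2],n_[0])))
Rs,o=seat(); print("seat R",Rs.round(3).tolist())
for p,Pc in(("S",cloud(S,(366,258,412,320))[0]),("D",cloud(D,(272,170,345,242))[0])):
    Q=(Pc-o)@Rs; k=(np.hypot(Q[:,0],Q[:,1])<.036)&(Q[:,2]>.05); print(p,"mouth z",np.percentile(Q[k,2],[90,98,100]).round(4))
Rt=np.c_[-Rs[:,2],Rs[:,1],Rs[:,0]]; print("det",np.linalg.det(Rt))
ob=robot.observe()
go(ob["ee_pos"],ob["orientation"],o+Rs@[-.10,0,.092],Rt)
E
```

```text
S rim 189 ((557.9733276367188, -201.56668090820312), (162.08914184570312, 147.82749938964844), 77.99224090576172)
S frame 444 ((539.7055053710938, -279.6126403808594), (348.7629089355469, 163.7893524169922), 78.6712417602539)
lid 1191 [ 0.64324318 -0.21523065  0.14856266] [-0.9664553   0.19623145  0.16570268] max [ 0.66841368 -0.13839625  0.20604334] angle 170.27100319700028
D rim 622 ((578.6687622070312, -135.7997589111328), (330.52294921875, 163.05157470703125), 71.41004943847656)
D frame 1219 ((572.262939453125, -139.84506225585938), (345.66192626953125, 182.3422393798828), 72.321533203125)
lid 2334 [ 0.6333526  -0.23107619  0.14697498] [-0.96460978  0.20000272  0.17183386] max [ 0.70962834 -0.00127603  0.20510964] angle 169.89938444505773
seat R [[0.595, -0.291, 0.749], [0.181, 0.957, 0.228], [-0.783, 0.0, 0.622]]
S mouth z [0.1202 0.1231 0.1259]
D mouth z [0.1112 0.1165 0.1179]
det 0.9999999999999998
shift/30mm [-14.17 -11.01   1.45] turn/.12 [-1.49 -5.47 -4.22] shift in target axes [ -4.37 -16.65   5.29]
```

The box is centred near (0.555, -0.20), yaw -12°, with the lid at about 100°. The fitted cup's mouth comes out 118-123 mm from the seat, against the 120 mm given. I'll move to the pre-grasp pose.

```bash
python3 -m creep '[{"delta_pos":[-0.94,-0.73,0.1],"delta_rot":[0,0,0],"hand":1},{"delta_pos":[-0.94,-0.73,0.1],"delta_rot":[0,0,0],"hand":1},{"delta_pos":[-0.94,-0.73,0.1],"delta_rot":[0,0,0],"hand":1},{"delta_pos":[-0.94,-0.73,0.1],"delta_rot":[0,0,0],"hand":1},{"delta_pos":[-0.94,-0.73,0.1],"delta_rot":[0,0,0],"hand":1},{"delta_pos":[-0.94,-0.73,0.1],"delta_rot":[0,0,0],"hand":1},{"delta_pos":[-0.94,-0.73,0.1],"delta_rot":[0,0,0],"hand":1},{"delta_pos":[-0.94,-0.73,0.1],"delta_rot":[0,0,0],"hand":1},{"delta_pos":[-0.94,-0.73,0.1],"delta_rot":[0,0,0],"hand":1},{"delta_pos":[-0.94,-0.73,0.1],"delta_rot":[0,0,0],"hand":1},{"delta_pos":[-0.94,-0.73,0.1],"delta_rot":[0,0,0],"hand":1},{"delta_pos":[-0.94,-0.73,0.1],"delta_rot":[0,0,0],"hand":1},{"delta_pos":[-0.94,-0.73,0.1],"delta_rot":[0,0,0],"hand":1},{"delta_pos":[-0.94,-0.73,0.1],"delta_rot":[0,0,0],"hand":1},{"delta_pos":[-0.94,-0.73,0.1],"delta_rot":[0,0,0],"hand":1}]'
python3 -m creep '[{"delta_pos":[0,0,0],"delta_rot":[-0.19,-0.68,-0.53],"hand":1},{"delta_pos":[0,0,0],"delta_rot":[-0.19,-0.68,-0.53],"hand":1},{"delta_pos":[0,0,0],"delta_rot":[-0.19,-0.68,-0.53],"hand":1},{"delta_pos":[0,0,0],"delta_rot":[-0.19,-0.68,-0.53],"hand":1},{"delta_pos":[0,0,0],"delta_rot":[-0.19,-0.68,-0.53],"hand":1},{"delta_pos":[0,0,0],"delta_rot":[-0.19,-0.68,-0.53],"hand":1},{"delta_pos":[0,0,0],"delta_rot":[-0.19,-0.68,-0.53],"hand":1},{"delta_pos":[0,0,0],"delta_rot":[-0.19,-0.68,-0.53],"hand":1},{"delta_pos":[0,0,0],"delta_rot":[0,0,0],"hand":1}]'
cat >> h.py <<'E'
def status(robot):
    o=robot.observe(); print("t",round(o["time_s"],2),"p",np.round(o["ee_pos"],4),"q",np.round(o["q"],1),"F",np.round(o["force"],1),"w",round(o["width"],4),"g",round(o["grip_force"],1),"R",np.round(o["orientation"],3).tolist())
    return np.array(o["ee_pos"]),np.array(o["orientation"])
def grasp(p=(.4717,.1855,.295)):
    Rs,o=seat(p); return Rs,o,np.c_[-Rs[:,2],Rs[:,1],Rs[:,0]]
E
python3 - <<'E'
from h import *; from bench import robot; import cv2
p,R=status(robot); Rs,o,Rt=grasp(); go(p,R,o+Rs@[-.10,0,.092],Rt)
c=robot.camera("wrist"); cv2.imwrite("pics/w1.png",c["image"][:,:,::-1]); np.savez("w1.npz",**c)
E
```

```text
time_s: 1.35
ee_pos: [0.4803, 0.1898, 0.1859]
orientation: [[-0.973, 0.23, -0.001], [0.23, 0.973, -0.0], [0.001, -0.0, -1.0]]
force: [0.4, 0.9, -0.3]
width: 0.0854
grip_force: 0.0
time_s: 2.1
ee_pos: [0.4772, 0.2024, 0.1856]
orientation: [[-0.865, -0.191, 0.465], [-0.133, 0.979, 0.154], [-0.484, 0.071, -0.872]]
force: [-1.1, -0.6, -0.1]
width: 0.0855
grip_force: 0.0
t 2.1 p [0.4772 0.2024 0.1856] q [   7.5   20.7  121.6   31.1   10.2 -121.8] F [-1.1 -0.6 -0.1] w 0.0855 g 0.0 R [[-0.865, -0.191, 0.465], [-0.133, 0.979, 0.154], [-0.484, 0.071, -0.872]]
shift/30mm [-0.08 -0.48 -0.07] turn/.12 [ 0.02 -1.33 -1.04] shift in target axes [-0.03 -0.48 -0.06]
```

View pics/w1.png

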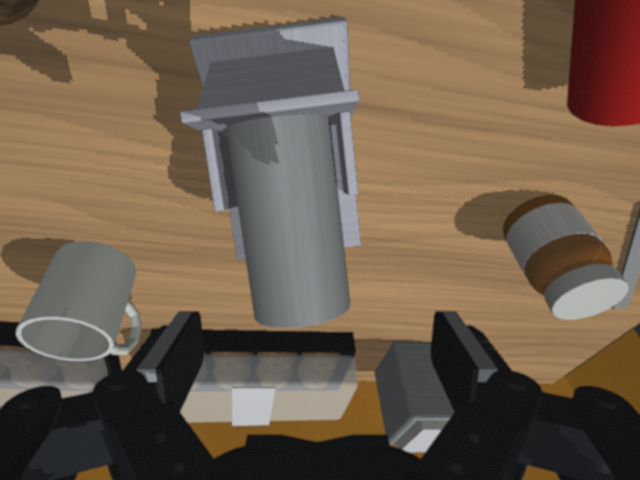

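The wrist view shows the cup centred at (290,215), seated square between the cheeks (215 and 345 px). The arm stalled here because j5 is near 0, a wrist singularity. I'll fit a small kinematic model so I can choose a good wrist configuration.

```bash
cat >> h.py <<'E'
from scipy.optimize import least_squares
def Rq(q):
    return Ro.from_euler("ZYZYZ",[q[0],q[1]+q[2],q[3],q[4],q[5]+90],degrees=True).as_matrix()
def fk(q,k):  # k: d1, lateral, L2, L3, tool, a1
    r=Ro.from_euler("ZY",[q[0],q[1]],degrees=True).as_matrix()
    r3=Ro.from_euler("ZY",[q[0],q[1]+q[2]],degrees=True).as_matrix(); R=Rq(q)
    return np.array([0,0,k[0]])+r3[:,1]*k[1]+r[:,2]*k[2]+r3[:,2]*k[3]+R[:,2]*k[4],R
E
python3 - <<'E'
from h import *
d=[([66.492,30.224,82.088,0,67.689,-10.227],[.144,.608,.231]),([7.5,20.7,121.6,31.1,10.2,-121.8],[.4772,.2024,.1856])]
print(Rq(d[1][0]).round(3).tolist())
f=least_squares(lambda k:np.r_[tuple(fk(q,k)[0]-p for q,p in d)],[.3,.1,.35,.35,.25]); print(f.x,f.fun.round(4))
E
```

```text
Traceback (most recent call last):
  File "h.py", line 24, in Rq
    return Ro.from_euler("ZYZYZ",[q[0],q[1]+q[2],q[3],q[4],q[5]+90],degrees=True).as_matrix()
           ~~~~~~~~~~~~~^^^^^^^^^^^^^^^^^^^^^^^^^^^^^^^^^^^^^^^^^^^^^^^^^^^^^^^^^
  File "scipy/spatial/transform/_rotation.pyx", line 1413, in scipy.spatial.transform._rotation.Rotation.from_euler
ValueError: Expected axis specification to be a non-empty string of upto 3 characters, got ZYZYZ
```

```bash
sed -i 's/return Ro.from_euler("ZYZYZ".*/return (Ro.from_euler("ZY",[q[0],q[1]+q[2]],degrees=True)*Ro.from_euler("ZYZ",[q[3],q[4],q[5]+90],degrees=True)).as_matrix()/' h.py
python3 - <<'E'
from h import *
d=[([66.492,30.224,82.088,0,67.689,-10.227],[.144,.608,.231]),([7.5,20.7,121.6,31.1,10.2,-121.8],[.4772,.2024,.1856])]
print(Rq(d[1][0]).round(3).tolist())
f=least_squares(lambda k:np.r_[tuple(fk(q,k)[0]-p for q,p in d)],[.3,.1,.35,.35,.25]); print(f.x,f.fun.round(4))
E
```

```text
[[-0.864, -0.191, 0.466], [-0.133, 0.979, 0.154], [-0.485, 0.071, -0.871]]
[-0.09776628  0.11680068  0.69825813  0.28389676  0.16670608] [-0.0061  0.0017  0.0001  0.002  -0.0061 -0.0001]
```

```bash
python3 - <<'E'
from h import *; from bench import robot
q=np.array(robot.observe()["q"]); q1=q.copy(); q1[3:]=[180,28,-85]
R=Rq(q); N=30
for i in range(1,N+1):
    s=i/N; qq=q+(q1-q)*s; qq[4]=q[4]+(28-q[4])*min(1,2*s)
    T=Rq(qq)
    if i%5==0: print(i,(Ro.from_matrix(R.T@T).as_rotvec()/.12/5).round(2)); R=T
print(R.round(3).tolist())
E
python3 -m creep '[{"delta_pos":[0,0,-1],"delta_rot":[0,0,0],"hand":1},{"delta_pos":[0,0,-1],"delta_rot":[0,0,0],"hand":1},{"delta_pos":[0,0,0],"delta_rot":[0,0,0],"hand":1}]'
python3 - <<'E'
from h import *; from bench import robot
status(robot)
E
```

```text
5 [-0.23  0.07  0.88]
10 [-0.28  0.07  0.86]
15 [-0.34  0.08  0.83]
20 [-0.34 -0.06  0.81]
25 [-0.34 -0.02  0.81]
30 [-0.34  0.01  0.81]
[[0.417, 0.095, 0.904], [-0.033, -0.992, 0.119], [0.908, -0.079, -0.411]]
time_s: 2.4
ee_pos: [0.4504, 0.193, 0.2418]
orientation: [[-0.861, -0.192, 0.471], [-0.135, 0.979, 0.153], [-0.49, 0.068, -0.869]]
force: [0.0, -0.3, -0.2]
width: 0.0856
grip_force: 0.0
t 2.4 p [0.4504 0.193  0.2418] q [   6.6   11.5  121.5   17.8   18.6 -108.9] F [ 0.  -0.3 -0.2] w 0.0856 g 0.0 R [[-0.861, -0.192, 0.471], [-0.135, 0.979, 0.153], [-0.49, 0.068, -0.869]]
```

Run:
```python
from h import *
d=[([66.492,30.224,82.088,0,67.689,-10.227],[.144,.608,.231]),([7.5,20.7,121.6,31.1,10.2,-121.8],[.4772,.2024,.1856]),([6.6,11.5,121.5,17.8,18.6,-108.9],[.4504,.193,.2418])]
E=lambda s,a:Ro.from_euler(s,a,degrees=True).as_matrix()
def F(q,k):
    r1=E("Z",[q[0]]);r1=r1.reshape(3,3);r=E("ZY",q[:2]);r3=E("ZY",[q[0],q[1]+q[2]]);R=Rq(q)
    r4=r3@E("ZY",[q[3],q[4]])  # after q5
    return np.array([0,0,k[0]])+r3[:,1]*k[1]+r[:,2]*k[2]+r3[:,2]*k[3]+R[:,2]*k[4]+r3[:,0]*k[5]+r4[:,0]*k[6]+r4[:,1]*k[7]
for m in([1]*5+[0]*3,[1]*6+[0,0],[1]*5+[0,1,0],[1]*5+[0,0,1],[1]*6+[1,0],[1]*6+[0,1]):
    m=np.array(m,bool); k0=np.array([.35,.1,.35,.35,.2,0,0,0.])
    def fun(x): k=k0.copy();k[m]=x;return np.r_[tuple(F(q,k)-p for q,p in d)]
    f=least_squares(fun,k0[m]); print(m.astype(int),f.x.round(4),abs(f.fun).max().round(4))
```

```text
[1 1 1 1 1 0 0 0] [0.0296 0.1168 0.6205 0.322  0.2039] 0.0152
[1 1 1 1 1 1 0 0] [0.2753 0.1109 0.5877 0.3922 0.2968 0.1152] 0.0004
[1 1 1 1 1 0 1 0] [ 0.0425  0.1211  0.594   0.3208  0.1963 -0.0147] 0.0134
[1 1 1 1 1 0 0 1] [ 0.027   0.1702  0.6628  0.3     0.247  -0.0599] 0.0122
[1 1 1 1 1 1 1 0] [0.2763 0.1105 0.5897 0.3929 0.2982 0.1161 0.0012] 0.0001
[1 1 1 1 1 1 0 1] [ 0.2728  0.1141  0.5905  0.3902  0.2984  0.114  -0.0035] 0.0001
```

```bash
cat >> h.py <<'E'
K=[.2753,.1109,.5877,.3922,.2968,.1152]
def fk(q,k=K):
    r=Ro.from_euler("ZY",q[:2],degrees=True).as_matrix(); r3=Ro.from_euler("ZY",[q[0],q[1]+q[2]],degrees=True).as_matrix(); R=Rq(q)
    return np.array([0,0,k[0]])+r3[:,1]*k[1]+r[:,2]*k[2]+r3[:,2]*k[3]+R[:,2]*k[4]+r3[:,0]*k[5],R
LO=np.array([-176.69,-43.24,12.49,-82,0,-163.58]);HI=np.array([176.69,126.21,139.97,262,151.66,163.58])
def ik(p,R,seeds):
    best=None
    for s in seeds:
        def f(q):
            a,B=fk(q); return np.r_[(a-p)*10,Ro.from_matrix(B.T@R).as_rotvec()]
        r=least_squares(f,np.clip(s,LO+1,HI-1),bounds=(LO,HI),x_scale=30)
        if best is None or r.cost<best[0]-1e-9: best=(r.cost,r.x)
    return best
def tilt(Rt,deg): return Rt@Ro.from_euler("Y",deg,degrees=True).as_matrix()
E
python3 - <<'E'
from h import *
Rs,o,Rt=grasp()
H=np.diag([-1,-1,1.])
sU=[[15,20,120,0,20,-90]];sF=[[15,20,120,180,20,-90],[15,20,130,150,20,-60],[15,20,130,200,20,90]]
g0=o+Rs@[0,0,.092]
for fl,half,seeds in(("U",0,sU),("F",1,sF)):
  for d in(-25,-15,0,15,25):
    R=tilt(Rt,d); R=R@H if half else R
    out=[]
    for back in(-.022,.08):
        b=ik(g0-R[:,2]*back,R,seeds); out.append((round(b[0],4),b[1].round(0).tolist()))
    print(fl,d,"e",round(np.degrees(np.arcsin(-R[2,2]))),out)
E
```

```text
U -25 e 27 [(np.float64(0.1676), [10.0, 35.0, 114.0, 69.0, 0.0, -163.0]), (np.float64(0.1761), [9.0, 25.0, 124.0, 55.0, 0.0, -151.0])]
U -15 e 37 [(np.float64(0.086), [10.0, 35.0, 114.0, 68.0, 0.0, -164.0]), (np.float64(0.0792), [9.0, 24.0, 124.0, 67.0, 0.0, -163.0])]
U 0 e 52 [(np.float64(0.0148), [9.0, 36.0, 115.0, 67.0, 1.0, -164.0]), (np.float64(0.0063), [7.0, 23.0, 123.0, 66.0, 4.0, -164.0])]
U 15 e 67 [(np.float64(0.0), [8.0, 36.0, 112.0, 20.0, 10.0, -118.0]), (np.float64(0.0), [7.0, 23.0, 114.0, 11.0, 21.0, -109.0])]
U 25 e 77 [(np.float64(0.0), [9.0, 36.0, 105.0, 4.0, 26.0, -101.0]), (np.float64(0.0), [9.0, 24.0, 104.0, 3.0, 38.0, -101.0])]
F -25 e 27 [(np.float64(0.0), [4.0, 56.0, 133.0, 168.0, 72.0, -92.0]), (np.float64(0.0246), [7.0, 41.0, 140.0, 175.0, 54.0, -93.0])]
F -15 e 37 [(np.float64(0.0), [5.0, 48.0, 129.0, 168.0, 50.0, -89.0]), (np.float64(0.0004), [2.0, 38.0, 140.0, 166.0, 50.0, -90.0])]
F 0 e 52 [(np.float64(0.0), [7.0, 39.0, 121.0, 161.0, 19.0, -80.0]), (np.float64(0.0), [5.0, 25.0, 128.0, 145.0, 13.0, -65.0])]
F 15 e 67 [(np.float64(0.0), [8.0, 36.0, 112.0, 20.0, 10.0, 62.0]), (np.float64(0.0), [7.0, 23.0, 114.0, 11.0, 21.0, 71.0])]
F 25 e 77 [(np.float64(0.0), [9.0, 36.0, 105.0, 4.0, 26.0, 79.0]), (np.float64(0.0), [9.0, 24.0, 104.0, 3.0, 38.0, 79.0])]
```

```bash
cat >> h.py <<'E'
H=np.diag([-1,-1,1.])
BC=np.array([.556,-.2015,0]); BR=Ro.from_euler("Z",-12,degrees=True).as_matrix()
D=-10
E
python3 - <<'E'
from h import *
Rs,o,Rt=grasp(); Rg=tilt(Rt,D)@H
g0=o+Rs@[0,0,.092]; sF=[[15,25,128,165,35,-90],[15,40,125,168,45,-90]]
for nm,p in(("pre",g0-Rg[:,2]*.055),("grasp",g0+Rg[:,2]*.022),("lift",g0+Rg[:,2]*.022-Rs[:,0]*.06),("lift2",g0+Rg[:,2]*.022-Rs[:,0]*.06+[0,0,.06])):
    b=ik(p,Rg,sF); print(nm,round(b[0],5),b[1].round(0))
# cup pose in tool frame
cR=Rg.T@Rs; cp=Rg.T@(o-(g0+Rg[:,2]*.022))
for az in(-20,-40,-60,-75):
  Rz=Ro.from_euler("Z",az,degrees=True).as_matrix(); R0=Rz@Rg
  gb=BC+BR@[-.012,0.0,.155]
  s=np.array([15-40,25,128,165,40,-90.])
  for phi in(0,60,90,120,150):
    R=R0@Ro.from_euler("Z",phi,degrees=True).as_matrix(); p=gb+R[:,2]*.022
    b=ik(p,R,[s+[0,0,0,0,0,phi]]); C=R@cR; f=BR.T@(p+R@cp-BC); m=f+BR.T@C[:,2]*.12
    print(az,phi,"theta",round(np.degrees(np.arccos(C[2,2]))),"foot",f.round(3),"mouth",m.round(3),round(b[0],5),b[1].round(0))
E
```

```text
pre 0.0 [  4.  36. 135. 165.  40. -87.]
grasp 0.0 [  6.  44. 127. 167.  40. -87.]
lift 0.0 [  5.  37. 132. 165.  37. -86.]
lift2 0.0 [  5.  26. 129. 158.  25. -78.]
-20 0 theta 52 foot [-0.083 -0.011  0.098] mouth [0.01  0.003 0.172] 0.0 [-46.  37. 124. 121.  36. -68.]
-20 60 theta 75 foot [-0.066  0.071  0.132] mouth [ 0.004 -0.022  0.162] 0.0 [-46.  37. 124. 121.  36.  -8.]
-20 90 theta 97 foot [-0.038  0.088  0.166] mouth [-0.004 -0.027  0.152] 0.0 [-46.  37. 124. 121.  36.  22.]
-20 120 theta 119 foot [-0.006  0.08   0.199] mouth [-0.014 -0.024  0.141] 0.0 [-46.  37. 124. 121.  36.  52.]
-20 150 theta 139 foot [0.021 0.051 0.224] mouth [-0.022 -0.016  0.134] 0.0 [-46.  37. 124. 121.  36.  82.]
-40 0 theta 52 foot [-0.083  0.014  0.098] mouth [ 0.01  -0.004  0.172] 0.0 [-36.  37. 126. 162.  32. -83.]
-40 60 theta 75 foot [-0.038  0.085  0.132] mouth [-0.004 -0.026  0.162] 0.0 [-36.  37. 126. 162.  32. -23.]
-40 90 theta 97 foot [-0.006  0.091  0.166] mouth [-0.014 -0.028  0.152] 0.0 [-36.  37. 126. 162.  32.   7.]
-40 120 theta 119 foot [0.021 0.074 0.199] mouth [-0.022 -0.022  0.
[... 535 characters left out ...]
-0.018  0.141] 0.0 [-25.  37. 123. 209.  30.  17.]
-60 150 theta 139 foot [0.046 0.018 0.224] mouth [-0.03  -0.006  0.134] 0.0 [-25.  37. 123. 209.  30.  47.]
-75 0 theta 52 foot [-0.062  0.052  0.098] mouth [ 0.003 -0.016  0.172] 0.0 [ -18.   38.  117.  244.   32. -121.]
-75 60 theta 75 foot [0.015 0.085 0.132] mouth [-0.02  -0.026  0.162] 0.0 [-18.  38. 117. 244.  32. -61.]
-75 90 theta 97 foot [0.045 0.071 0.166] mouth [-0.029 -0.022  0.152] 0.0 [-18.  38. 117. 244.  32. -31.]
-75 120 theta 119 foot [0.057 0.041 0.199] mouth [-0.033 -0.013  0.141] 0.0 [-18.  38. 117. 244.  32.  -1.]
-75 150 theta 139 foot [0.048 0.003 0.224] mouth [-0.03  -0.001  0.134] 0.0 [-18.  38. 117. 244.  32.  29.]
```

Run:
```python
from h import *; from bench import robot
q=np.array(robot.observe()["q"]); Rs,o,Rt=grasp(); Rg=tilt(Rt,D)@H; g0=o+Rs@[0,0,.092]
p,R=status(robot); pm=p+[0.02,0,.0]
b=ik(pm,Rg,[[5,25,130,160,35,-85]]); print(b[0],b[1].round(0))
N=6; A=R
for i in range(1,N+1):
    T=Rq(q+(b[1]-q)*i/N) if i<N else Rg
    x=ik(pm,T,[q+(b[1]-q)*i/N]); print(i,(Ro.from_matrix(A.T@T).as_rotvec()/.12/5).round(2),round(x[0],5),x[1].round(0)); A=T
go(p,Rg,g0-Rg[:,2]*.055,Rg)
```

```text
t 2.4 p [0.4504 0.193  0.2418] q [   6.6   11.5  121.5   17.8   18.6 -108.9] F [ 0.  -0.3 -0.2] w 0.0856 g 0.0 R [[-0.861, -0.192, 0.471], [-0.135, 0.979, 0.153], [-0.49, 0.068, -0.869]]
4.464634859393425e-22 [  4.  17. 133. 151.  21. -72.]
1 [-0.18  0.03  0.82] 0.0 [   1.   13.  120.   40.   23. -106.]
2 [-0.15  0.03  0.83] 0.0 [ -3.  14. 123.  58.  26. -99.]
3 [-0.14  0.02  0.83] 0.0 [ -6.  14. 126.  76.  27. -91.]
4 [-0.14  0.    0.83] 0.0 [ -6.  16. 130.  97.  26. -83.]
5 [-0.16 -0.01  0.82] 0.0 [ -3.  17. 133. 121.  24. -76.]
6 [-0.19 -0.01  0.82] 0.0 [  4.  17. 133. 151.  21. -72.]
shift/30mm [-1.31  0.44  3.35] turn/.12 [0. 0. 0.] shift in target axes [-1.31  0.44  3.35]
```

```bash
python3 -m creep '[{"delta_pos":[-0.57,-0.13,0.31],"delta_rot":[-0.18,0.03,0.82],"hand":1},{"delta_pos":[0,0,0],"delta_rot":[-0.18,0.03,0.82],"hand":1},{"delta_pos":[0,0,0],"delta_rot":[-0.18,0.03,0.82],"hand":1},{"delta_pos":[0,0,0],"delta_rot":[-0.18,0.03,0.82],"hand":1},{"delta_pos":[0,0,0],"delta_rot":[-0.18,0.03,0.82],"hand":1},{"delta_pos":[0,0,0],"delta_rot":[-0.15,0.03,0.83],"hand":1},{"delta_pos":[0,0,0],"delta_rot":[-0.15,0.03,0.83],"hand":1},{"delta_pos":[0,0,0],"delta_rot":[-0.15,0.03,0.83],"hand":1},{"delta_pos":[0,0,0],"delta_rot":[-0.15,0.03,0.83],"hand":1},{"delta_pos":[0,0,0],"delta_rot":[-0.15,0.03,0.83],"hand":1},{"delta_pos":[0,0,0],"delta_rot":[-0.14,0.02,0.83],"hand":1},{"delta_pos":[0,0,0],"delta_rot":[-0.14,0.02,0.83],"hand":1},{"delta_pos":[0,0,0],"delta_rot":[-0.14,0.02,0.83],"hand":1},{"delta_pos":[0,0,0],"delta_rot":[-0.14,0.02,0.83],"hand":1},{"delta_pos":[0,0,0],"delta_rot":[-0.14,0.02,0.83],"hand":1}]'
python3 - <<'E'
from h import *; from bench import robot
status(robot)
E
python3 -m creep '[{"delta_pos":[0,0,0],"delta_rot":[-0.14,0,0.83],"hand":1},{"delta_pos":[0,0,0],"delta_rot":[-0.14,0,0.83],"hand":1},{"delta_pos":[0,0,0],"delta_rot":[-0.14,0,0.83],"hand":1},{"delta_pos":[0,0,0],"delta_rot":[-0.14,0,0.83],"hand":1},{"delta_pos":[0,0,0],"delta_rot":[-0.14,0,0.83],"hand":1},{"delta_pos":[0,0,0],"delta_rot":[-0.16,-0.01,0.82],"hand":1},{"delta_pos":[0,0,0],"delta_rot":[-0.16,-0.01,0.82],"hand":1},{"delta_pos":[0,0,0],"delta_rot":[-0.16,-0.01,0.82],"hand":1},{"delta_pos":[0,0,0],"delta_rot":[-0.16,-0.01,0.82],"hand":1},{"delta_pos":[0,0,0],"delta_rot":[-0.16,-0.01,0.82],"hand":1}]'
python3 - <<'E'
from h import *; from bench import robot
Rs,o,Rt=grasp(); Rg=tilt(Rt,D)@H; g0=o+Rs@[0,0,.092]
p,R=status(robot); go(p,R,g0-Rg[:,2]*.055,Rg)
E
```

```text
time_s: 3.65
ee_pos: [0.4708, 0.1929, 0.2381]
orientation: [[-0.356, 0.776, 0.521], [0.91, 0.162, 0.381], [0.212, 0.61, -0.764]]
force: [-0.1, 0.2, -0.3]
width: 0.0855
grip_force: 0.0
t 3.65 p [0.4708 0.1929 0.2381] q [ -5.7  15.  126.5  76.9  26.3 -90.8] F [-0.1  0.2 -0.3] w 0.0855 g 0.0 R [[-0.356, 0.776, 0.521], [0.91, 0.162, 0.381], [0.212, 0.61, -0.764]]
time_s: 4.48
ee_pos: [0.4706, 0.1931, 0.238]
orientation: [[0.412, 0.631, 0.657], [0.606, -0.728, 0.319], [0.68, 0.267, -0.683]]
force: [0.2, -0.3, -0.9]
width: 0.0854
grip_force: 0.0
t 4.48 p [0.4706 0.1931 0.238 ] q [ -2.6  17.  132.7 121.2  24.1 -75.4] F [ 0.2 -0.3 -0.9] w 0.0854 g 0.0 R [[0.412, 0.631, 0.657], [0.606, -0.728, 0.319], [0.68, 0.267, -0.683]]
shift/30mm [-1.64 -0.21  2.79] turn/.12 [-1.    0.03  4.  ] shift in target axes [-1.64  0.25  2.78]
```

```bash
python3 -m creep '[{"delta_pos":[0,0,0],"delta_rot":[-0.2,0.01,0.8],"hand":1},{"delta_pos":[0,0,0],"delta_rot":[-0.2,0.01,0.8],"hand":1},{"delta_pos":[0,0,0],"delta_rot":[-0.2,0.01,0.8],"hand":1},{"delta_pos":[0,0,0],"delta_rot":[-0.2,0.01,0.8],"hand":1},{"delta_pos":[0,0,0],"delta_rot":[-0.2,0.01,0.8],"hand":1},{"delta_pos":[-0.41,0.06,0.7],"delta_rot":[0,0,0],"hand":1},{"delta_pos":[-0.41,0.06,0.7],"delta_rot":[0,0,0],"hand":1},{"delta_pos":[-0.41,0.06,0.7],"delta_rot":[0,0,0],"hand":1},{"delta_pos":[-0.41,0.06,0.7],"delta_rot":[0,0,0],"hand":1},{"delta_pos":[0,0,0],"delta_rot":[0,0,0],"hand":1},{"delta_pos":[0,0,0],"delta_rot":[0,0,0],"hand":1}]'
python3 - <<'E'
from h import *; from bench import robot; import cv2
Rs,o,Rt=grasp(); Rg=tilt(Rt,D)@H; g0=o+Rs@[0,0,.092]
p,R=status(robot); go(p,R,g0-Rg[:,2]*.055,Rg); go(p,R,g0+Rg[:,2]*.022,Rg)
c=robot.camera("wrist"); cv2.imwrite("pics/w2.png",c["image"][:,:,::-1])
P,C=cloud(c); Q=(P-o)@Rs; k=(Q[:,2]>.05)&(Q[:,2]<.13)&(abs(Q[:,1])<.045)&(Q[:,0]<.01)&(Q[:,0]>-.05)
Q=Q[k]
f=least_squares(lambda a:np.hypot(Q[:,0]-a[0]-a[2]*(Q[:,2]-.09),Q[:,1]-a[1]-a[3]*(Q[:,2]-.09))-.032,[0,0,0,0],loss="soft_l1",f_scale=.001)
print(len(Q),"cup offset in seat frame x,y,slopes",f.x.round(4),np.abs(f.fun).mean(),"mouth z",np.percentile(Q[:,2],[95,99,100]))
E
```

```text
time_s: 5.4
ee_pos: [0.5017, 0.1955, 0.144]
orientation: [[0.634, 0.295, 0.715], [0.196, -0.955, 0.22], [0.748, 0.0, -0.664]]
force: [-0.1, 0.7, 0.6]
width: 0.0859
grip_force: 0.0
t 5.4 p [0.5017 0.1955 0.144 ] q [  3.7  36.8 134.7 164.4  40.1 -87. ] F [-0.1  0.7  0.6] w 0.0859 g 0.0 R [[0.634, 0.295, 0.715], [0.196, -0.955, 0.22], [0.748, 0.0, -0.664]]
shift/30mm [ 0.03  0.03 -0.05] turn/.12 [-0.03  0.    0.03] shift in target axes [ 0.03  0.03 -0.05]
shift/30mm [0.03 0.04 2.51] turn/.12 [-0.03  0.    0.03] shift in target axes [0.03 0.03 2.51]
17127 cup offset in seat frame x,y,slopes [ 0.0012  0.0018  0.0007 -0.006 ] 0.00041786027708032693 mouth z [0.11610267 0.11851932 0.11918851]
```

View pics/w2.png

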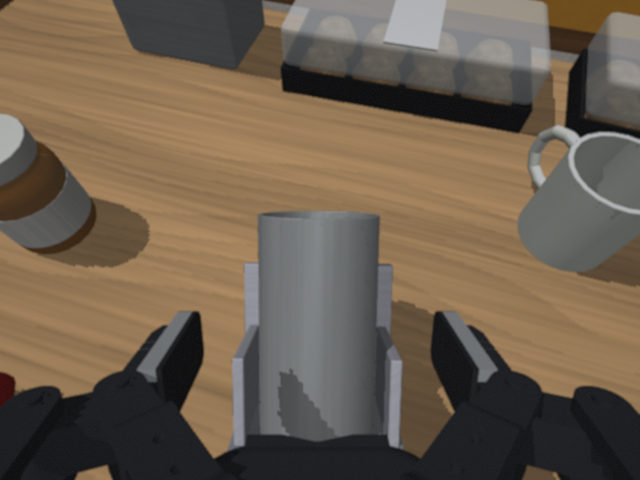

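The wrist view shows the cup at columns 258-380, centred between the open pads (200 and 435). It is within 2 mm of my fit, so I'll advance and close.

```bash
python3 -m creep '[{"delta_pos":[0,0,0.5],"delta_rot":[0,0,0],"hand":1},{"delta_pos":[0,0,0.5],"delta_rot":[0,0,0],"hand":1},{"delta_pos":[0,0,0.5],"delta_rot":[0,0,0],"hand":1},{"delta_pos":[0,0,0.5],"delta_rot":[0,0,0],"hand":1},{"delta_pos":[0,-0.03,0.5],"delta_rot":[0,0,0],"hand":1},{"delta_pos":[0,0,0],"delta_rot":[0,0,0],"hand":1},{"delta_pos":[0,0,0],"delta_rot":[0,0,0],"hand":0},{"delta_pos":[0,0,0],"delta_rot":[0,0,0],"hand":0},{"delta_pos":[0,0,0],"delta_rot":[0,0,0],"hand":0},{"delta_pos":[0,0,0],"delta_rot":[0,0,0],"hand":0},{"delta_pos":[0,0,0],"delta_rot":[0,0,0],"hand":0},{"delta_pos":[0,0,0],"delta_rot":[0,0,0],"hand":0},{"delta_pos":[0,0,0],"delta_rot":[0,0,0],"hand":0},{"delta_pos":[0,0,0],"delta_rot":[0,0,0],"hand":0}]'
python3 - <<'E'
from h import *; from bench import robot
Rs,o,Rt=grasp()
p,R=status(robot); np.savez("g.npz",p=p,R=R)
print("lift per 10mm (-x seat) in tool units",(R.T@(-Rs[:,0])*.01/.03).round(3))
E
```

```text
time_s: 6.62
ee_pos: [0.5545, 0.2123, 0.0988]
orientation: [[0.629, 0.294, 0.72], [0.196, -0.956, 0.22], [0.753, 0.003, -0.659]]
force: [-3.6, -0.5, 6.3]
width: 0.0628
grip_force: 65.6
t 6.62 p [0.5545 0.2123 0.0988] q [  5.9  43.8 127.4 167.1  40.1 -87.6] F [-3.6 -0.5  6.3] w 0.0628 g 65.6 R [[0.629, 0.294, 0.72], [0.196, -0.956, 0.22], [0.753, 0.003, -0.659]]
lift per 10mm (-x seat) in tool units [ 0.06  -0.    -0.328]
```

```bash
python3 -m creep '[{"delta_pos":[0.01,0,-0.07],"delta_rot":[0,0,0],"hand":0},{"delta_pos":[0.02,0,-0.13],"delta_rot":[0,0,0],"hand":0},{"delta_pos":[0.04,0,-0.23],"delta_rot":[0,0,0],"hand":0},{"delta_pos":[0.05,0,-0.3],"delta_rot":[0,0,0],"hand":0},{"delta_pos":[0.06,0,-0.33],"delta_rot":[0,0,0],"hand":0},{"delta_pos":[0.06,0,-0.33],"delta_rot":[0,0,0],"hand":0},{"delta_pos":[0.06,0,-0.33],"delta_rot":[0,0,0],"hand":0},{"delta_pos":[0.05,0,-0.3],"delta_rot":[0,0,0],"hand":0},{"delta_pos":[0.02,0,-0.13],"delta_rot":[0,0,0],"hand":0},{"delta_pos":[0.25,0,-0.22],"delta_rot":[0,0,0],"hand":0},{"delta_pos":[0.38,0,-0.33],"delta_rot":[0,0,0],"hand":0},{"delta_pos":[0.38,0,-0.33],"delta_rot":[0,0,0],"hand":0},{"delta_pos":[0.25,0,-0.22],"delta_rot":[0,0,0],"hand":0},{"delta_pos":[0,0,0],"delta_rot":[0,0,0],"hand":0}]'
python3 - <<'E'
from h import *; from bench import robot; import cv2
p,R=status(robot)
cup=np.load("g.npz"); 
Rz=Ro.from_euler("Z",-40,degrees=True).as_matrix(); R1=Rz@R
p1=BC+BR@[-.012,0,.195]+R1[:,2]*.022
w=np.array([.3,.7]+[1]*13+[.7,.3]); w/=w.sum(); A=R; rv=R.T@np.array([0,0,-np.radians(40)])
print("turn per full row",(rv*w[5]/.12).round(3), "world shift",(p1-p).round(3))
for i in range(17):
    print(i,(A.T@(p1-p)*w[i]/.03).round(2),(rv*w[i]/.12).round(2)); A=A@Ro.from_rotvec(rv*w[i]).as_matrix()
s=robot.observe()["q"]
for f in(.25,.5,.75,1):
    b=ik(p+(p1-p)*f,R@Ro.from_rotvec(rv*f).as_matrix(),[s]);s=b[1];print(b[0].round(5),s.round(0))
c=robot.camera("wrist"); cv2.imwrite("pics/w3.png",c["image"][:,:,::-1])
E
```

```text
time_s: 7.78
ee_pos: [0.5138, 0.2004, 0.1983]
orientation: [[0.632, 0.295, 0.716], [0.198, -0.955, 0.219], [0.749, 0.004, -0.663]]
force: [0.1, -0.3, -2.0]
width: 0.0627
grip_force: 68.6
t 7.78 p [0.5138 0.2004 0.1983] q [  4.6  26.6 130.4 158.8  26.4 -79.4] F [ 0.1 -0.3 -2. ] w 0.0627 g 68.6 R [[0.632, 0.295, 0.716], [0.198, -0.955, 0.219], [0.749, 0.004, -0.663]]
turn per full row [-0.29  -0.001  0.257] world shift [ 0.046 -0.406 -0.018]
0 [-0.04  0.27 -0.03] [-0.09 -0.    0.08]
1 [-0.1   0.63 -0.06] [-0.2  -0.    0.18]
2 [-0.12  0.9  -0.07] [-0.29 -0.    0.26]
3 [-0.09  0.9  -0.04] [-0.29 -0.    0.26]
4 [-0.06  0.91 -0.  ] [-0.29 -0.    0.26]
5 [-0.03  0.91  0.03] [-0.29 -0.    0.26]
6 [-0.01  0.91  0.06] [-0.29 -0.    0.26]
7 [0.02 0.9  0.09] [-0.29 -0.    0.26]
8 [0.05 0.9  0.12] [-0.29 -0.    0.26]
9 [0.08 0.89 0.15] [-0.29 -0.    0.26]
10 [0.11 0.88 0.18] [-0.29 -0.    0.26]
11 [0.13 0.87 0.21] [-0.29 -0.    0.26]
12 [0.16 0.86 0.24] [-0.29 -0.    0.26]
13 [0.19 0.85 0.27] [-0.29 -0.    0.26]
14 [0.21 0.83 0.3 ] [-0.29 -0.    0.26]
15 [0.17 0.57 0.23] [-0.2  -0.    0.18]
16 [0.08 0.24 0.11] [-0.09 -0.    0.08]
0.0 [ -7.  27. 133. 158.  30. -80.]
0.0 [-19.  28. 133. 156.  31. -80.]
0.0 [-29.  29. 130. 156.  29. -79.]
0.0 [-36.  31. 125. 157.  25. -78.]
```

```bash
python3 -m creep '[{"delta_pos":[-0.04,0.27,-0.03],"delta_rot":[-0.09,0,0.08],"hand":0},{"delta_pos":[-0.1,0.63,-0.06],"delta_rot":[-0.2,0,0.18],"hand":0},{"delta_pos":[-0.12,0.9,-0.07],"delta_rot":[-0.29,0,0.26],"hand":0},{"delta_pos":[-0.09,0.9,-0.04],"delta_rot":[-0.29,0,0.26],"hand":0},{"delta_pos":[-0.06,0.91,0],"delta_rot":[-0.29,0,0.26],"hand":0},{"delta_pos":[-0.03,0.91,0.03],"delta_rot":[-0.29,0,0.26],"hand":0},{"delta_pos":[-0.01,0.91,0.06],"delta_rot":[-0.29,0,0.26],"hand":0},{"delta_pos":[0.02,0.9,0.09],"delta_rot":[-0.29,0,0.26],"hand":0},{"delta_pos":[0.05,0.9,0.12],"delta_rot":[-0.29,0,0.26],"hand":0},{"delta_pos":[0.08,0.89,0.15],"delta_rot":[-0.29,0,0.26],"hand":0},{"delta_pos":[0.11,0.88,0.18],"delta_rot":[-0.29,0,0.26],"hand":0},{"delta_pos":[0.13,0.87,0.21],"delta_rot":[-0.29,0,0.26],"hand":0},{"delta_pos":[0.16,0.86,0.24],"delta_rot":[-0.29,0,0.26],"hand":0},{"delta_pos":[0.19,0.85,0.27],"delta_rot":[-0.29,0,0.26],"hand":0},{"delta_pos":[0.21,0.83,0.3],"delta_rot":[-0.29,0,0.26],"hand":0},{"delta_pos":[0.17,0.57,0.23],"delta_rot":[-0.2,0,0.18],"hand":0},{"delta_pos":[0.08,0.24,0.11],"delta_rot":[-0.09,0,0.08],"hand":0},{"delta_pos":[0,0,0],"delta_rot":[0,0,0],"hand":0},{"delta_pos":[0,0,0],"delta_rot":[0,0,0],"hand":0}]'
python3 - <<'E'
from h import *; from bench import robot; import cv2
p,R=status(robot); np.savez("b.npz",p=p,R=R)
print("grasp in box",(BR.T@(p-R[:,2]*.022-BC)).round(3))
c=robot.camera("scene"); cv2.imwrite("pics/s4.png",cv2.resize(c["image"][140:380,120:440,::-1],None,fx=2,fy=2))
# box rim check & rows for roll
G=np.load("g.npz"); Rs,o,Rt=grasp(); cR=G["R"].T@Rs
for phi in(30,60,75,90,105,120,150):
    C=R@Ro.from_euler("Z",phi,degrees=True).as_matrix()@cR; print(phi,"theta",np.degrees(np.arccos(C[2,2])).round(0))
E
```

```text
time_s: 9.42
ee_pos: [0.5597, -0.2049, 0.178]
orientation: [[0.609, -0.391, 0.69], [-0.262, -0.92, -0.29], [0.749, -0.004, -0.663]]
force: [-0.6, 0.5, -2.4]
width: 0.0627
grip_force: 68.6
t 9.42 p [ 0.5597 -0.2049  0.178 ] q [-35.8  30.9 125.  157.   25.4 -77.4] F [-0.6  0.5 -2.4] w 0.0627 g 68.6 R [[0.609, -0.391, 0.69], [-0.262, -0.92, -0.29], [0.749, -0.004, -0.663]]
grasp in box [-0.012  0.001  0.193]
30 theta 59.0
60 theta 76.0
75 theta 86.0
90 theta 97.0
105 theta 108.0
120 theta 120.0
150 theta 140.0
```

View pics/s4.png

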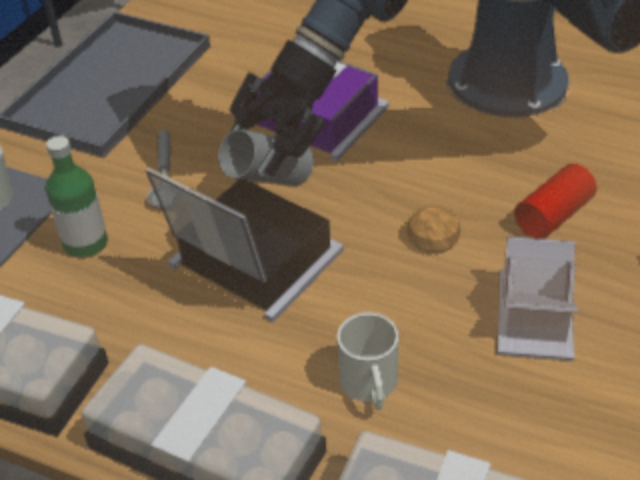

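The crop shows the cup held above the black box at about (265,155), with the lid upright at (215,225) and the stand empty at (537,295). I'll centre it, lower it and tip slowly.

Run:
```python
from h import *
b=np.load("b.npz");R=b["R"]
print((R.T@(BR@[.008,.03,-.025])/.03/5).round(3)); R2=R@Ro.from_euler("Z",60,degrees=True).as_matrix(); print((R2.T@[0,0,-.033]/.03/4).round(3))
```

```text
[-0.116 -0.206  0.122]
[-0.102  0.179  0.182]
```

```bash
python3 -m creep '[{"delta_pos":[-0.12,-0.21,0.12],"delta_rot":[0,0,0],"hand":0},{"delta_pos":[-0.12,-0.21,0.12],"delta_rot":[0,0,0],"hand":0},{"delta_pos":[-0.12,-0.21,0.12],"delta_rot":[0,0,0],"hand":0},{"delta_pos":[-0.12,-0.21,0.12],"delta_rot":[0,0,0],"hand":0},{"delta_pos":[-0.12,-0.21,0.12],"delta_rot":[0,0,0],"hand":0},{"delta_pos":[0,0,0],"delta_rot":[0,0,0.8],"hand":0},{"delta_pos":[0,0,0],"delta_rot":[0,0,0.8],"hand":0},{"delta_pos":[0,0,0],"delta_rot":[0,0,0.8],"hand":0},{"delta_pos":[0,0,0],"delta_rot":[0,0,0.8],"hand":0},{"delta_pos":[0,0,0],"delta_rot":[0,0,0.8],"hand":0},{"delta_pos":[0,0,0],"delta_rot":[0,0,0.8],"hand":0},{"delta_pos":[0,0,0],"delta_rot":[0,0,0.8],"hand":0},{"delta_pos":[0,0,0],"delta_rot":[0,0,0.8],"hand":0},{"delta_pos":[0,0,0],"delta_rot":[0,0,0.8],"hand":0},{"delta_pos":[0,0,0],"delta_rot":[0,0,0.8],"hand":0},{"delta_pos":[0,0,0],"delta_rot":[0,0,0.8],"hand":0},{"delta_pos":[-0.1,0.18,0.18],"delta_rot":[0,0,0],"hand":0},{"delta_pos":[-0.1,0.18,0.18],"delta_rot":[0,0,0],"hand":0},{"delta_pos":[-0.1,0.18,0.18],"delta_rot":[0,0,0],"hand":0},{"delta_pos":[-0.1,0.18,0.18],"delta_rot":[0,0,0],"hand":0}]'
python3 -m creep '[{"delta_pos":[0,0,0],"delta_rot":[0,0,0.4],"hand":0},{"delta_pos":[0,0,0],"delta_rot":[0,0,0.4],"hand":0},{"delta_pos":[0,0,0],"delta_rot":[0,0,0.4],"hand":0},{"delta_pos":[0,0,0],"delta_rot":[0,0,0.4],"hand":0},{"delta_pos":[0,0,0],"delta_rot":[0,0,0.4],"hand":0},{"delta_pos":[0,0,0],"delta_rot":[0,0,0.3],"hand":0},{"delta_pos":[0,0,0],"delta_rot":[0,0,0.3],"hand":0},{"delta_pos":[0,0,0],"delta_rot":[0,0,0.3],"hand":0},{"delta_pos":[0,0,0],"delta_rot":[0,0,0.3],"hand":0},{"delta_pos":[0,0,0],"delta_rot":[0,0,0.3],"hand":0},{"delta_pos":[0,0,0],"delta_rot":[0,0,0.3],"hand":0},{"delta_pos":[0,0,0],"delta_rot":[0,0,0.3],"hand":0},{"delta_pos":[0,0,0],"delta_rot":[0,0,0.3],"hand":0},{"delta_pos":[0,0,0],"delta_rot":[0,0,0.3],"hand":0},{"delta_pos":[0,0,0],"delta_rot":[0,0,0.3],"hand":0},{"delta_pos":[0,0,0],"delta_rot":[0,0,0.3],"hand":0},{"delta_pos":[0,0,0],"delta_rot":[0,0,0.3],"hand":0}]'
python3 - <<'E'
from h import *; from bench import robot; import cv2
p,R=status(robot); print("grasp in box",(BR.T@(p-R[:,2]*.022-BC)).round(3))
c=robot.camera("scene"); d=robot.camera("side")
a=cv2.resize(c["image"][180:310,180:320,::-1],(400,370));e=cv2.resize(d["image"][180:340,320:480,::-1],(400,370)); cv2.imwrite("pics/s5.png",np.hstack([a,e]))
E
```

```text
time_s: 11.13
ee_pos: [0.5739, -0.1756, 0.1205]
orientation: [[-0.039, -0.721, 0.692], [-0.93, -0.227, -0.29], [0.366, -0.654, -0.662]]
force: [-0.4, -0.9, -2.9]
width: 0.0626
grip_force: 68.7
time_s: 12.55
ee_pos: [0.5739, -0.1759, 0.1205]
orientation: [[-0.481, -0.539, 0.691], [-0.868, 0.403, -0.29], [-0.122, -0.74, -0.662]]
force: [0.5, 0.0, -2.5]
width: 0.0625
grip_force: 68.7
t 12.55 p [ 0.5739 -0.1759  0.1205] q [-30.7  40.  125.9 169.5  34.6  12.8] F [ 0.5  0.  -2.5] w 0.0625 g 68.7 R [[-0.481, -0.539, 0.691], [-0.868, 0.403, -0.29], [-0.122, -0.74, -0.662]]
grasp in box [-0.004  0.032  0.135]
```

View pics/s5.png

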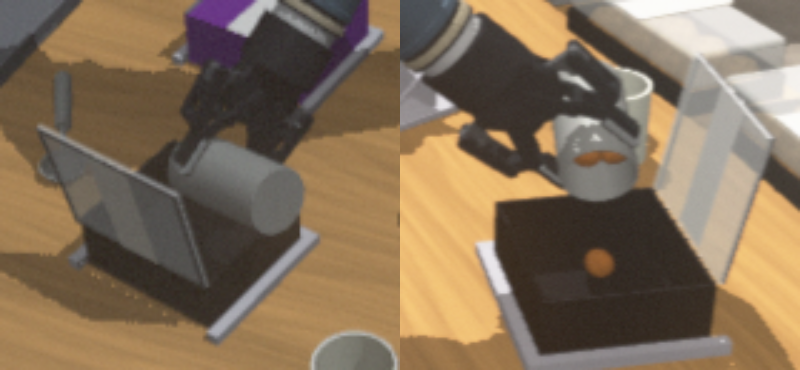

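The side crop at (598,262) shows the first walnut in the box and two more at the cup's mouth, with everything inside the walls. I'll keep tipping.

```bash
python3 -m creep '[{"delta_pos":[0,0,0],"delta_rot":[0,0,0.3],"hand":0},{"delta_pos":[0,0,0],"delta_rot":[0,0,0.3],"hand":0},{"delta_pos":[0,0,0],"delta_rot":[0,0,0.3],"hand":0},{"delta_pos":[0,0,0],"delta_rot":[0,0,0.3],"hand":0},{"delta_pos":[0,0,0],"delta_rot":[0,0,0.3],"hand":0},{"delta_pos":[0,0,0],"delta_rot":[0,0,0.3],"hand":0},{"delta_pos":[0,0,0],"delta_rot":[0,0,0.3],"hand":0},{"delta_pos":[0,0,0],"delta_rot":[0,0,0.3],"hand":0},{"delta_pos":[0,0,0],"delta_rot":[0,0,0.3],"hand":0},{"delta_pos":[0,0,0],"delta_rot":[0,0,0.3],"hand":0},{"delta_pos":[0,0,0],"delta_rot":[0,0,0.3],"hand":0},{"delta_pos":[0,0,0],"delta_rot":[0,0,0.3],"hand":0},{"delta_pos":[0,0,0],"delta_rot":[0,0,0.3],"hand":0},{"delta_pos":[0,0,0],"delta_rot":[0,0,0.3],"hand":0},{"delta_pos":[0,0,0],"delta_rot":[0,0,0.4],"hand":0},{"delta_pos":[0,0,0],"delta_rot":[0,0,0.4],"hand":0},{"delta_pos":[0,0,0],"delta_rot":[0,0,0.4],"hand":0},{"delta_pos":[0,0,0],"delta_rot":[0,0,0.4],"hand":0},{"delta_pos":[0,0,0],"delta_rot":[0,0,0],"hand":0},{"delta_pos":[0,0,0],"delta_rot":[0,0,0],"hand":0}]'
python3 -m creep '[{"delta_pos":[0,0,0],"delta_rot":[0,0,0.4],"hand":0},{"delta_pos":[0,0,0],"delta_rot":[0,0,-0.4],"hand":0},{"delta_pos":[0,0,0],"delta_rot":[0,0,0.4],"hand":0},{"delta_pos":[0,0,0],"delta_rot":[0,0,-0.4],"hand":0},{"delta_pos":[0,0,0],"delta_rot":[0,0,0],"hand":0},{"delta_pos":[0,0,0],"delta_rot":[0,0,0],"hand":0},{"delta_pos":[0,0,0],"delta_rot":[0,0,0],"hand":0},{"delta_pos":[0,0,0],"delta_rot":[0,0,0],"hand":0}]'
python3 - <<'E'
from h import *; from bench import robot; import cv2
p,R=status(robot); print("grasp in box",(BR.T@(p-R[:,2]*.022-BC)).round(3))
c=robot.camera("scene"); d=robot.camera("side")
a=cv2.resize(c["image"][180:310,180:320,::-1],(400,370));e=cv2.resize(d["image"][180:340,320:480,::-1],(400,370)); cv2.imwrite("pics/s6.png",np.hstack([a,e]))
E
```

```text
time_s: 14.32
ee_pos: [0.5743, -0.1767, 0.1209]
orientation: [[-0.714, -0.106, 0.692], [-0.41, 0.864, -0.291], [-0.567, -0.492, -0.661]]
force: [0.1, -0.4, -2.1]
width: 0.0626
grip_force: 68.7
time_s: 14.98
ee_pos: [0.5744, -0.1771, 0.1209]
orientation: [[-0.715, -0.104, 0.692], [-0.408, 0.865, -0.291], [-0.568, -0.491, -0.661]]
force: [-0.5, -0.3, -1.6]
width: 0.0627
grip_force: 68.7
t 14.98 p [ 0.5744 -0.1771  0.1209] q [-30.8  40.  125.8 169.5  34.6  52.6] F [-0.5 -0.3 -1.6] w 0.0627 g 68.7 R [[-0.715, -0.104, 0.692], [-0.408, 0.865, -0.291], [-0.568, -0.491, -0.661]]
grasp in box [-0.003  0.031  0.135]
```

View pics/s6.png

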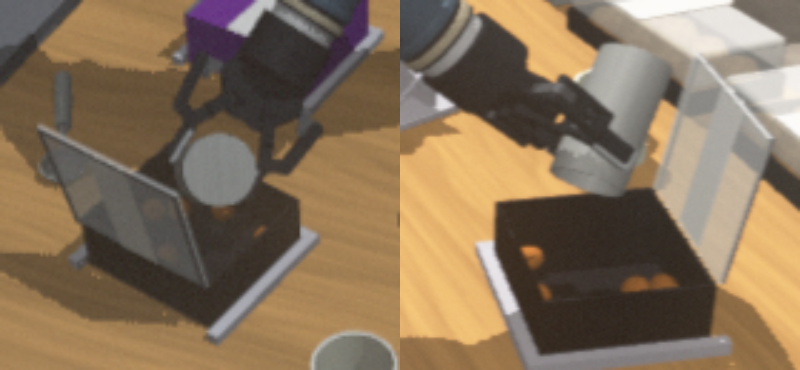

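Both crops show walnuts on the box floor only, at (530,257), (545,292) and (650,283). The force is down to 1.6 N, which is about the empty cup. I'll rise, roll back, then check the cup's mouth and count the walnuts.

```bash
python3 -m creep '[{"delta_pos":[-0.28,-0.25,-0.33],"delta_rot":[0,0,0],"hand":0},{"delta_pos":[-0.28,-0.25,-0.33],"delta_rot":[0,0,0],"hand":0},{"delta_pos":[-0.28,-0.25,-0.33],"delta_rot":[0,0,0],"hand":0},{"delta_pos":[-0.28,-0.25,-0.33],"delta_rot":[0,0,0],"hand":0},{"delta_pos":[0,0,0],"delta_rot":[0,0,-0.9],"hand":0},{"delta_pos":[0,0,0],"delta_rot":[0,0,-0.9],"hand":0},{"delta_pos":[0,0,0],"delta_rot":[0,0,-0.9],"hand":0},{"delta_pos":[0,0,0],"delta_rot":[0,0,-0.9],"hand":0},{"delta_pos":[0,0,0],"delta_rot":[0,0,-0.9],"hand":0},{"delta_pos":[0,0,0],"delta_rot":[0,0,-0.9],"hand":0},{"delta_pos":[0,0,0],"delta_rot":[0,0,-0.9],"hand":0},{"delta_pos":[0,0,0],"delta_rot":[0,0,-0.9],"hand":0},{"delta_pos":[0,0,0],"delta_rot":[0,0,-0.9],"hand":0},{"delta_pos":[0,0,0],"delta_rot":[0,0,-0.9],"hand":0},{"delta_pos":[0,0,0],"delta_rot":[0,0,-0.9],"hand":0},{"delta_pos":[0,0,0],"delta_rot":[0,0,-0.9],"hand":0},{"delta_pos":[0,0,0],"delta_rot":[0,0,-0.9],"hand":0},{"delta_pos":[0,0,0],"delta_rot":[0,0,-0.9],"hand":0},{"delta_pos":[0,0,0],"delta_rot":[0,0,-0.9],"hand":0},{"delta_pos":[0,0,0],"delta_rot":[0,0,-0.9],"hand":0}]'
python3 -m creep '[{"delta_pos":[0,0,0],"delta_rot":[0,0,-0.9],"hand":0},{"delta_pos":[0,0,0],"delta_rot":[0,0,-0.9],"hand":0},{"delta_pos":[0,0,0],"delta_rot":[0,0,-0.9],"hand":0},{"delta_pos":[0,0,0],"delta_rot":[0,0,-0.9],"hand":0},{"delta_pos":[0,0,0],"delta_rot":[0,0,-0.9],"hand":0},{"delta_pos":[0,0,0],"delta_rot":[0,0,-0.9],"hand":0},{"delta_pos":[0,0,0],"delta_rot":[0,0,-0.4],"hand":0},{"delta_pos":[0,0,0],"delta_rot":[0,0,0],"hand":0}]'
python3 - <<'E'
from h import *; from bench import robot; import cv2
p,R=status(robot); G=np.load("g.npz"); Rs,o,Rt=grasp()
# target: lifted pose above stand (as left), 65mm off along -x seat, then +0.045 up
pt=G["p"]-Rs[:,0]*.065; p1=pt+[0,0,.04]; R1=G["R"]
w=np.array([.5]+[1]*14+[.5]); w/=w.sum(); rv=Ro.from_matrix(R.T@R1).as_rotvec(); A=R
for i in range(16): print(i,(A.T@(p1-p)*w[i]/.03).round(2),(rv*w[i]/.12).round(2)); A=A@Ro.from_rotvec(rv*w[i]).as_matrix()
c=robot.camera("scene"); im=c["image"]
# mouth in scene pixels
cR=R1.T@Rs; cp=R1.T@(o-G["p"]); m=p+R@(cp+cR@[0,0,.12]); f=p+R@(cp+cR@[0,0,.02])
for X in(m,f): x=c["R"]@X+c["t"]; print("px",(c["fx"]*x[0]/x[2]+c["cx"]).round(),(c["fy"]*x[1]/x[2]+c["cy"]).round())
x=c["R"]@m+c["t"]; u,v=int(c["fx"]*x[0]/x[2]+c["cx"]),int(c["fy"]*x[1]/x[2]+c["cy"])
d=robot.camera("side")["image"]
a=cv2.resize(im[v-50:v+50,u-50:u+50,::-1],(400,400));e=cv2.resize(d[220:340,340:460,::-1],(400,400)); cv2.imwrite("pics/s7.png",np.hstack([a,e]))
E
```

```text
time_s: 16.75
ee_pos: [0.574, -0.1777, 0.1809]
orientation: [[0.219, -0.688, 0.692], [-0.788, -0.543, -0.291], [0.576, -0.481, -0.661]]
force: [0.3, -0.0, -2.2]
width: 0.0628
grip_force: 68.7
time_s: 17.42
ee_pos: [0.574, -0.1778, 0.1809]
orientation: [[0.607, -0.391, 0.692], [-0.261, -0.92, -0.291], [0.751, -0.003, -0.661]]
force: [0.3, -0.1, -1.9]
width: 0.0629
grip_force: 68.7
t 17.42 p [ 0.574  -0.1778  0.1809] q [-30.9  30.7 124.1 165.   23.9 -81.3] F [ 0.3 -0.1 -1.9] w 0.0629 g 68.7 R [[0.607, -0.391, 0.692], [-0.261, -0.92, -0.291], [0.751, -0.003, -0.661]]
0 [-0.14 -0.36 -0.17] [ 0.15  0.   -0.13]
1 [-0.27 -0.73 -0.33] [ 0.29  0.   -0.26]
2 [-0.25 -0.75 -0.31] [ 0.29  0.   -0.26]
3 [-0.22 -0.77 -0.28] [ 0.29  0.   -0.26]
4 [-0.2  -0.79 -0.26] [ 0.29  0.   -0.26]
5 [-0.18 -0.8  -0.23] [ 0.29  0.   -0.26]
6 [-0.15 -0.81 -0.2 ] [ 0.29  0.   -0.26]
7 [-0.13 -0.82 -0.17] [ 0.29  0.   -0.26]
8 [-0.1  -0.83 -0.14] [ 0.29  0.   -0.26]
9 [-0.07 -0.84 -0.11] [ 0.29  0.   -0.26]
10 [-0.05 -0.85 -0.08] [ 0.29  0.   -0.26]
11 [-0.02 -0.85 -0.05] [ 0.29  0.   -0.26]
12 [ 0.01 -0.85 -0.02] [ 0.29  0.   -0.26]
13 [ 0.03 -0.85  0.01] [ 0.29  0.   -0.26]
14 [ 0.06 -0.85  0.03] [ 0.29  0.   -0.26]
15 [ 0.04 -0.42  0.03] [ 0.15  0.   -0.13]
px 243.0 221.0
px 268.0 225.0
```

View pics/s7.png

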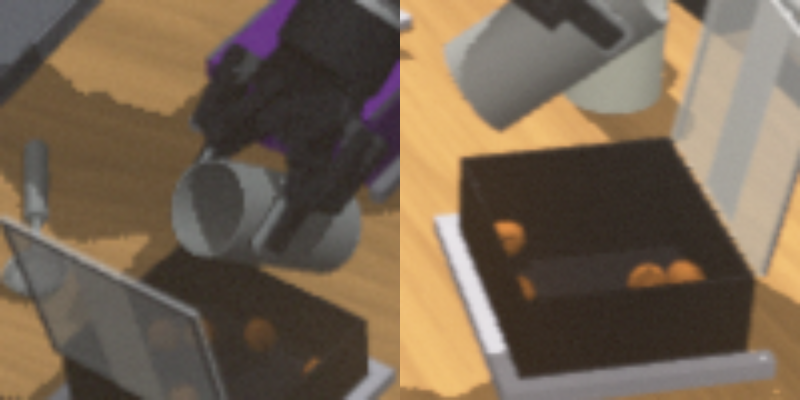

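The left crop shows the cup's mouth with grey steel inside, though its floor is out of view. Walnuts lie only in the box. The scene camera looks straight into the cup at the stand, so I'll check it there.

```bash
python3 -m creep '[{"delta_pos":[-0.14,-0.36,-0.17],"delta_rot":[0.15,0,-0.13],"hand":0},{"delta_pos":[-0.27,-0.73,-0.33],"delta_rot":[0.29,0,-0.26],"hand":0},{"delta_pos":[-0.25,-0.75,-0.31],"delta_rot":[0.29,0,-0.26],"hand":0},{"delta_pos":[-0.22,-0.77,-0.28],"delta_rot":[0.29,0,-0.26],"hand":0},{"delta_pos":[-0.2,-0.79,-0.26],"delta_rot":[0.29,0,-0.26],"hand":0},{"delta_pos":[-0.18,-0.8,-0.23],"delta_rot":[0.29,0,-0.26],"hand":0},{"delta_pos":[-0.15,-0.81,-0.2],"delta_rot":[0.29,0,-0.26],"hand":0},{"delta_pos":[-0.13,-0.82,-0.17],"delta_rot":[0.29,0,-0.26],"hand":0},{"delta_pos":[-0.1,-0.83,-0.14],"delta_rot":[0.29,0,-0.26],"hand":0},{"delta_pos":[-0.07,-0.84,-0.11],"delta_rot":[0.29,0,-0.26],"hand":0},{"delta_pos":[-0.05,-0.85,-0.08],"delta_rot":[0.29,0,-0.26],"hand":0},{"delta_pos":[-0.02,-0.85,-0.05],"delta_rot":[0.29,0,-0.26],"hand":0},{"delta_pos":[0.01,-0.85,-0.02],"delta_rot":[0.29,0,-0.26],"hand":0},{"delta_pos":[0.03,-0.85,0.01],"delta_rot":[0.29,0,-0.26],"hand":0},{"delta_pos":[0.06,-0.85,0.03],"delta_rot":[0.29,0,-0.26],"hand":0},{"delta_pos":[0.04,-0.42,0.03],"delta_rot":[0.15,0,-0.13],"hand":0},{"delta_pos":[0,0,0],"delta_rot":[0,0,0],"hand":0},{"delta_pos":[0,0,0],"delta_rot":[0,0,0],"hand":0}]'
cat > chk.py <<'E'
from h import *; from bench import robot; import cv2
p,R=status(robot); G=np.load("g.npz"); Rs,o,Rt=grasp(); R1=G["R"]
pt=G["p"]-Rs[:,0]*.065; go(p,R,pt,R1); go(p,R,G["p"],R1)
cR=R1.T@Rs; cp=R1.T@(o-G["p"]); m=p+R@(cp+cR@[0,0,.12])
c=robot.camera("scene"); x=c["R"]@m+c["t"]; u,v=int(c["fx"]*x[0]/x[2]+c["cx"]),int(c["fy"]*x[1]/x[2]+c["cy"])
P,C=cloud(c,(u-16,v-16,u+17,v+17)); Q=(P-p)@R-cp; Q=Q@cR; k=np.hypot(Q[:,0],Q[:,1])<.027
k&=(Q[:,2]<.115)&(Q[:,2]>-.01); print("inside z",np.percentile(Q[k,2],[1,10,50,90]).round(3),"orange",((C[k,0]-C[k,2])>50).sum(),k.sum())
hsv=cv2.cvtColor(c["image"],cv2.COLOR_RGB2HSV)
S=dict(np.load("scene0.npz")); P,C=cloud(S,(380,270,402,292)); print("before orange",((C[:,0]-C[:,2])>50).sum())
E
python3 chk.py
```

```text
time_s: 19.02
ee_pos: [0.5157, 0.2005, 0.1895]
orientation: [[0.631, 0.296, 0.718], [0.197, -0.955, 0.221], [0.751, 0.002, -0.66]]
force: [0.5, 0.6, -3.3]
width: 0.0627
grip_force: 68.8
t 19.02 p [0.5157 0.2005 0.1895] q [  4.5  28.3 130.7 159.8  28.5 -80.7] F [ 0.5  0.6 -3.3] w 0.0627 g 68.8 R [[0.631, 0.296, 0.718], [0.197, -0.955, 0.221], [0.751, 0.002, -0.66]]
shift/30mm [-0.99 -0.    0.88] turn/.12 [-0.02  0.02  0.  ] shift in target axes [-0.99 -0.    0.88]
shift/30mm [-1.38  0.    3.01] turn/.12 [-0.02  0.02  0.  ] shift in target axes [-1.38 -0.    3.01]
inside z [-0.002  0.001  0.005  0.008] orange 0 240
before orange 108
```

The inside reads as cup floor only (240 px at about z = 5 mm, none orange), so the cup is empty. I'll lay it back in.

```bash
python3 -m creep '[{"delta_pos":[-0.24,0,0.22],"delta_rot":[0,0,0],"hand":0},{"delta_pos":[-0.24,0,0.22],"delta_rot":[0,0,0],"hand":0},{"delta_pos":[-0.24,0,0.22],"delta_rot":[0,0,0],"hand":0},{"delta_pos":[-0.24,0,0.22],"delta_rot":[0,0,0],"hand":0},{"delta_pos":[-0.05,0,0.27],"delta_rot":[0,0,0],"hand":0},{"delta_pos":[-0.05,0,0.27],"delta_rot":[0,0,0],"hand":0},{"delta_pos":[-0.05,0,0.27],"delta_rot":[0,0,0],"hand":0},{"delta_pos":[-0.05,0,0.27],"delta_rot":[0,0,0],"hand":0},{"delta_pos":[-0.05,0,0.27],"delta_rot":[0,0,0],"hand":0},{"delta_pos":[-0.05,0,0.27],"delta_rot":[0,0,0],"hand":0},{"delta_pos":[0,0,0],"delta_rot":[0,0,0],"hand":0}]'
python3 chk.py
```

```text
time_s: 19.98
ee_pos: [0.5474, 0.2094, 0.1105]
orientation: [[0.63, 0.295, 0.718], [0.197, -0.955, 0.22], [0.751, 0.002, -0.66]]
force: [0.2, 0.0, -2.2]
width: 0.0629
grip_force: 68.7
t 19.98 p [0.5474 0.2094 0.1105] q [  5.5  41.9 128.3 166.3  39.2 -87.1] F [ 0.2  0.  -2.2] w 0.0629 g 68.7 R [[0.63, 0.295, 0.718], [0.197, -0.955, 0.22], [0.751, 0.002, -0.66]]
shift/30mm [ 0.26 -0.02 -1.68] turn/.12 [-0.01  0.02  0.  ] shift in target axes [ 0.26 -0.02 -1.68]
shift/30mm [-0.13 -0.02  0.45] turn/.12 [-0.01  0.02  0.  ] shift in target axes [-0.13 -0.02  0.45]
inside z [-0.001  0.001  0.005  0.009] orange 0 190
before orange 108
```

```bash
python3 -m creep '[{"delta_pos":[-0.03,0,0.11],"delta_rot":[0,0,0],"hand":0},{"delta_pos":[-0.03,0,0.11],"delta_rot":[0,0,0],"hand":0},{"delta_pos":[-0.03,0,0.11],"delta_rot":[0,0,0],"hand":0},{"delta_pos":[-0.03,0,0.11],"delta_rot":[0,0,0],"hand":0},{"delta_pos":[0,0,0],"delta_rot":[0,0,0],"hand":0}]'
python3 chk.py
```

```text
time_s: 20.45
ee_pos: [0.5539, 0.2114, 0.0999]
orientation: [[0.63, 0.295, 0.718], [0.196, -0.955, 0.22], [0.751, 0.002, -0.66]]
force: [2.0, 0.1, -2.1]
width: 0.0627
grip_force: 68.7
t 20.45 p [0.5539 0.2114 0.0999] q [  5.8  43.5 127.4 166.7  39.9 -87.4] F [ 2.   0.1 -2.1] w 0.0627 g 68.7 R [[0.63, 0.295, 0.718], [0.196, -0.955, 0.22], [0.751, 0.002, -0.66]]
shift/30mm [ 0.38 -0.02 -2.09] turn/.12 [-0.01  0.01  0.  ] shift in target axes [ 0.38 -0.02 -2.09]
shift/30mm [-0.01 -0.02  0.04] turn/.12 [-0.01  0.01  0.  ] shift in target axes [-0.01 -0.02  0.04]
inside z [-0.002  0.001  0.005  0.007] orange 0 184
before orange 108
```

```bash
python3 -m creep '[{"delta_pos":[-0.04,0,0.05],"delta_rot":[0,0,0],"hand":0},{"delta_pos":[-0.04,0,0.05],"delta_rot":[0,0,0],"hand":0},{"delta_pos":[0,0,0],"delta_rot":[0,0,0],"hand":0}]'
python3 chk.py
```

```text
time_s: 20.75
ee_pos: [0.5548, 0.2116, 0.0989]
orientation: [[0.626, 0.295, 0.722], [0.195, -0.956, 0.221], [0.756, 0.002, -0.655]]
force: [-4.0, -2.0, 10.9]
width: 0.0632
grip_force: 70.2
t 20.75 p [0.5548 0.2116 0.0989] q [  5.8  43.9 127.5 167.   40.7 -87.6] F [-4.  -2.  10.9] w 0.0632 g 70.2 R [[0.626, 0.295, 0.722], [0.195, -0.956, 0.221], [0.756, 0.002, -0.655]]
shift/30mm [ 0.4  -0.02 -2.13] turn/.12 [-0.   -0.04 -0.  ] shift in target axes [ 0.39 -0.02 -2.13]
shift/30mm [-0.   -0.02  0.  ] turn/.12 [-0.   -0.04 -0.  ] shift in target axes [-0.   -0.02  0.  ]
inside z [-0.003  0.001  0.005  0.009] orange 0 183
before orange 108
```

```bash
python3 -m creep '[{"delta_pos":[-0.06,0,-0.03],"delta_rot":[0,0,0],"hand":0},{"delta_pos":[0,0,0],"delta_rot":[0,0,0],"hand":0}]'
python3 -m creep '[{"delta_pos":[0,0,0],"delta_rot":[0,0,0],"hand":0.5},{"delta_pos":[0,0,0],"delta_rot":[0,0,0],"hand":1},{"delta_pos":[0,0,0],"delta_rot":[0,0,0],"hand":1},{"delta_pos":[0,0,0],"delta_rot":[0,0,0],"hand":1},{"delta_pos":[0,0,0],"delta_rot":[0,0,0],"hand":1},{"delta_pos":[0,0,0],"delta_rot":[0,0,0],"hand":1},{"delta_pos":[0,0,0],"delta_rot":[0,0,0],"hand":1}]'
python3 -m creep '[{"delta_pos":[0,0,-0.5],"delta_rot":[0,0,0],"hand":1},{"delta_pos":[0,0,-0.5],"delta_rot":[0,0,0],"hand":1},{"delta_pos":[0,0,-0.5],"delta_rot":[0,0,0],"hand":1},{"delta_pos":[0,0,-0.5],"delta_rot":[0,0,0],"hand":1},{"delta_pos":[0,0,-0.5],"delta_rot":[0,0,0],"hand":1},{"delta_pos":[0,0,0],"delta_rot":[0,0,0],"hand":1}]'
python3 - <<'E'
from h import *; from bench import robot
p,R=status(robot); Rs,o,Rt=grasp()
def fit(c,lab):
    P,C=cloud(c); Q=(P-o)@Rs; Q=Q[(Q[:,2]>.05)&(Q[:,2]<.13)&(abs(Q[:,1])<.045)&(Q[:,0]<.01)&(Q[:,0]>-.05)]
    f=least_squares(lambda a:np.hypot(Q[:,0]-a[0]-a[2]*(Q[:,2]-.09),Q[:,1]-a[1]-a[3]*(Q[:,2]-.09))-.032,[0,0,0,0],loss="soft_l1",f_scale=.001)
    print(lab,len(Q),f.x.round(4),"mouth z",np.percentile(Q[:,2],[90,95,99]).round(4))
fit(robot.camera("wrist"),"wrist"); fit(dict(np.load("side0.npz")),"side0"); fit(robot.camera("side"),"side")
E
```

```text
time_s: 20.97
ee_pos: [0.5548, 0.2115, 0.0989]
orientation: [[0.623, 0.295, 0.725], [0.194, -0.956, 0.222], [0.758, 0.002, -0.652]]
force: [-0.1, 1.2, 10.3]
width: 0.0627
grip_force: 69.8
time_s: 21.55
ee_pos: [0.552, 0.211, 0.0953]
orientation: [[0.631, 0.295, 0.717], [0.197, -0.955, 0.22], [0.75, 0.002, -0.661]]
force: [-0.5, -0.3, -0.5]
width: 0.0855
grip_force: 0.0
time_s: 22.05
ee_pos: [0.4959, 0.1942, 0.1458]
orientation: [[0.632, 0.295, 0.716], [0.197, -0.955, 0.22], [0.75, 0.002, -0.662]]
force: [-0.1, 0.0, 0.8]
width: 0.0855
grip_force: 0.0
t 22.05 p [0.4959 0.1942 0.1458] q [  3.6  36.7 135.6 164.5  41.1 -87.4] F [-0.1  0.   0.8] w 0.0855 g 0.0 R [[0.632, 0.295, 0.716], [0.197, -0.955, 0.22], [0.75, 0.002, -0.662]]
wrist 16486 [0.0012 0.0018 0.001  0.0017] mouth z [0.1129 0.1162 0.1187]
side0 629 [-0.0008 -0.0002 -0.008   0.0004] mouth z [0.1112 0.1147 0.1171]
side 587 [-0.0005 -0.0002 -0.0002 -0.0008] mouth z [0.1123 0.1152 0.1181]
```

The wrist fit gives the same cup pose as before the grasp (x 1.2 mm, y 1.8 mm, mouth z 118.7 against 118.5 mm), so it is home. Next I retreat and swing the wrist back for the lid.

Run:
```python
from h import *; from bench import robot
p,R=status(robot); go(p,R,np.array([.4707,.193,.238]),R)
```

```text
t 22.15 p [0.4987 0.1944 0.1453] q [  3.6  36.9 135.3 164.6  41.1 -87.4] F [-0.2  1.3  0.2] w 0.0854 g 0.0 R [[0.63, 0.295, 0.718], [0.196, -0.955, 0.22], [0.751, 0.002, -0.66]]
shift/30mm [ 1.73 -0.22 -2.72] turn/.12 [0. 0. 0.] shift in target axes [ 1.73 -0.22 -2.72]
```

```bash
python3 -m creep '[{"delta_pos":[0.2,-0.02,-0.6],"delta_rot":[0,0,0],"hand":1},{"delta_pos":[0.35,-0.05,-0.54],"delta_rot":[0,0,0],"hand":1},{"delta_pos":[0.4,-0.05,-0.54],"delta_rot":[0,0,0],"hand":1},{"delta_pos":[0.4,-0.05,-0.52],"delta_rot":[0,0,0],"hand":1},{"delta_pos":[0.38,-0.05,-0.52],"delta_rot":[0,0,0],"hand":1},{"delta_pos":[0,0,0],"delta_rot":[0.2,-0.01,-0.8],"hand":1},{"delta_pos":[0,0,0],"delta_rot":[0.2,-0.01,-0.8],"hand":1},{"delta_pos":[0,0,0],"delta_rot":[0.2,-0.01,-0.8],"hand":1},{"delta_pos":[0,0,0],"delta_rot":[0.2,-0.01,-0.8],"hand":0},{"delta_pos":[0,0,0],"delta_rot":[0.2,-0.01,-0.8],"hand":0},{"delta_pos":[0,0,0],"delta_rot":[0.16,0.01,-0.82],"hand":0},{"delta_pos":[0,0,0],"delta_rot":[0.16,0.01,-0.82],"hand":0},{"delta_pos":[0,0,0],"delta_rot":[0.16,0.01,-0.82],"hand":0},{"delta_pos":[0,0,0],"delta_rot":[0.16,0.01,-0.82],"hand":0},{"delta_pos":[0,0,0],"delta_rot":[0.16,0.01,-0.82],"hand":0},{"delta_pos":[0,0,0],"delta_rot":[0.14,0,-0.83],"hand":0},{"delta_pos":[0,0,0],"delta_rot":[0.14,0,-0.83],"hand":0},{"delta_pos":[0,0,0],"delta_rot":[0.14,0,-0.83],"hand":0},{"delta_pos":[0,0,0],"delta_rot":[0.14,0,-0.83],"hand":0},{"delta_pos":[0,0,0],"delta_rot":[0.14,0,-0.83],"hand":0}]'
python3 -m creep '[{"delta_pos":[0,0,0],"delta_rot":[0.14,-0.02,-0.83],"hand":0},{"delta_pos":[0,0,0],"delta_rot":[0.14,-0.02,-0.83],"hand":0},{"delta_pos":[0,0,0],"delta_rot":[0.14,-0.02,-0.83],"hand":0},{"delta_pos":[0,0,0],"delta_rot":[0.14,-0.02,-0.83],"hand":0},{"delta_pos":[0,0,0],"delta_rot":[0.14,-0.02,-0.83],"hand":0},{"delta_pos":[0,0,0],"delta_rot":[0.15,-0.03,-0.83],"hand":0},{"delta_pos":[0,0,0],"delta_rot":[0.15,-0.03,-0.83],"hand":0},{"delta_pos":[0,0,0],"delta_rot":[0.15,-0.03,-0.83],"hand":0},{"delta_pos":[0,0,0],"delta_rot":[0.15,-0.03,-0.83],"hand":0},{"delta_pos":[0,0,0],"delta_rot":[0.15,-0.03,-0.83],"hand":0},{"delta_pos":[0,0,0],"delta_rot":[0.18,-0.03,-0.82],"hand":0},{"delta_pos":[0,0,0],"delta_rot":[0.18,-0.03,-0.82],"hand":0},{"delta_pos":[0,0,0],"delta_rot":[0.18,-0.03,-0.82],"hand":0},{"delta_pos":[0,0,0],"delta_rot":[0.18,-0.03,-0.82],"hand":0},{"delta_pos":[0,0,0],"delta_rot":[0.18,-0.03,-0.82],"hand":0},{"delta_pos":[0,0,0],"delta_rot":[0,0,0],"hand":0}]'
python3 - <<'E'
from h import *; from bench import robot
p,R=status(robot)
Rl=np.c_[-BR[:,0],BR[:,1],[0,0,-1]]; pl=BC+BR@[.15,0,.28]
go(p,R,pl,Rl); q=robot.observe()["q"]
for P in(pl,BC+BR@[.14,0,.165],BC+BR@[.0,0,.12],BC+BR@[-.05,0,.07]): b=ik(P,Rl,[[-27,30,80,0,70,-100]]); print(b[0].round(4),b[1].round(0))
E
```

```text
time_s: 23.82
ee_pos: [0.4715, 0.193, 0.2376]
orientation: [[-0.365, 0.772, 0.52], [0.908, 0.171, 0.383], [0.207, 0.612, -0.764]]
force: [-0.4, 1.1, -0.9]
width: 0.0003
grip_force: 0.0
time_s: 25.15
ee_pos: [0.4708, 0.1938, 0.2375]
orientation: [[-0.863, -0.196, 0.466], [-0.138, 0.978, 0.155], [-0.486, 0.069, -0.871]]
force: [0.7, -0.2, 0.1]
width: 0.0001
grip_force: 0.0
t 25.15 p [0.4708 0.1938 0.2375] q [   6.2   13.5  119.3   18.3   19.3 -109.9] F [ 0.7 -0.2  0.1] w 0.0001 g 0.0 R [[-0.863, -0.196, 0.466], [-0.138, 0.978, 0.155], [-0.486, 0.069, -0.871]]
shift/30mm [ -5.39 -15.32   0.16] turn/.12 [1.42 4.06 3.17] shift in target axes [-10.52 -12.3   -1.42]
0.0 [ -27.   38.   60.    0.   83. -105.]
0.0 [ -27.   42.   68.    0.   69. -105.]
0.0 [ -31.   36.   92.   -0.   52. -109.]
0.0 [ -32.   38.  101.   -0.   41. -110.]
```

```bash
python3 -m creep '[{"delta_pos":[0,0,0],"delta_rot":[0.24,0.68,0.53],"hand":0},{"delta_pos":[0,0,0],"delta_rot":[0.24,0.68,0.53],"hand":0},{"delta_pos":[0,0,0],"delta_rot":[0.24,0.68,0.53],"hand":0},{"delta_pos":[0,0,0],"delta_rot":[0.24,0.68,0.53],"hand":0},{"delta_pos":[0,0,0],"delta_rot":[0.24,0.68,0.53],"hand":0},{"delta_pos":[0,0,0],"delta_rot":[0.24,0.68,0.53],"hand":0},{"delta_pos":[0,0,-0.7],"delta_rot":[0,0,0],"hand":0},{"delta_pos":[0,0,-0.7],"delta_rot":[0,0,0],"hand":0}]'
python3 -m creep '[{"delta_pos":[-0.66,-0.77,0],"delta_rot":[0,0,0],"hand":0},{"delta_pos":[-0.66,-0.77,0],"delta_rot":[0,0,0],"hand":0},{"delta_pos":[-0.66,-0.77,0],"delta_rot":[0,0,0],"hand":0},{"delta_pos":[-0.66,-0.77,0],"delta_rot":[0,0,0],"hand":0},{"delta_pos":[-0.66,-0.77,0],"delta_rot":[0,0,0],"hand":0},{"delta_pos":[-0.66,-0.77,0],"delta_rot":[0,0,0],"hand":0},{"delta_pos":[-0.66,-0.77,0],"delta_rot":[0,0,0],"hand":0},{"delta_pos":[-0.66,-0.77,0],"delta_rot":[0,0,0],"hand":0},{"delta_pos":[-0.66,-0.77,0],"delta_rot":[0,0,0],"hand":0},{"delta_pos":[-0.66,-0.77,0],"delta_rot":[0,0,0],"hand":0},{"delta_pos":[-0.66,-0.77,0],"delta_rot":[0,0,0],"hand":0},{"delta_pos":[-0.66,-0.77,0],"delta_rot":[0,0,0],"hand":0},{"delta_pos":[-0.66,-0.77,0],"delta_rot":[0,0,0],"hand":0},{"delta_pos":[-0.66,-0.77,0],"delta_rot":[0,0,0],"hand":0},{"delta_pos":[-0.66,-0.77,0],"delta_rot":[0,0,0],"hand":0},{"delta_pos":[-0.66,-0.77,0],"delta_rot":[0,0,0],"hand":0},{"delta_pos":[0,0,0],"delta_rot":[0,0,0],"hand":0}]'
python3 - <<'E'
from h import *; from bench import robot; import cv2
p,R=status(robot); Rl=np.c_[-BR[:,0],BR[:,1],[0,0,-1]]; go(p,R,BC+BR@[.14,0,.165],Rl)
c=robot.camera("wrist"); cv2.imwrite("pics/w8.png",c["image"][:,:,::-1])
S=robot.camera("scene")
for n,c in(("wrist",c),("scene",S)):
    P,C=cloud(c); Q=(P-BC)@BR; k=(Q[:,2]>.1)&(Q[:,2]<.215)&(abs(Q[:,1])<.075)&(Q[:,0]>.05)&(Q[:,0]<.12); q=Q[k]; print(n,len(q)); 
    if len(q)>20: print(np.percentile(q,[1,50,99],axis=0).round(3).tolist(),"fit x'=",np.polyfit(q[:,2],q[:,0],1).round(3))
E
```

```text
time_s: 25.82
ee_pos: [0.4702, 0.1944, 0.2783]
orientation: [[-0.981, 0.194, 0.015], [0.195, 0.981, 0.008], [-0.013, 0.011, -1.0]]
force: [0.1, 0.5, 0.1]
width: 0.0
grip_force: 0.0
time_s: 27.23
ee_pos: [0.7114, -0.2358, 0.2797]
orientation: [[-0.98, 0.198, 0.022], [0.198, 0.98, 0.006], [-0.021, 0.01, -1.0]]
force: [-1.0, 0.3, 0.7]
width: -0.0001
grip_force: 0.0
t 27.23 p [ 0.7114 -0.2358  0.2797] q [ -27.2   37.9   59.3    0.9   81.8 -105.9] F [-1.   0.3  0.7] w -0.0001 g 0.0 R [[-0.98, 0.198, 0.022], [0.198, 0.98, 0.006], [-0.021, 0.01, -1.0]]
shift/30mm [0.72 0.01 3.81] turn/.12 [0.08 0.17 0.08] shift in target axes [0.64 0.04 3.82]
wrist 10505
[[0.074, -0.074, 0.103], [0.088, -0.001, 0.181], [0.097, 0.074, 0.203]] fit x'= [0.199 0.053]
scene 935
[[0.079, -0.072, 0.101], [0.09, 0.004, 0.158], [0.099, 0.073, 0.203]] fit x'= [0.171 0.063]
```

View pics/w8.png

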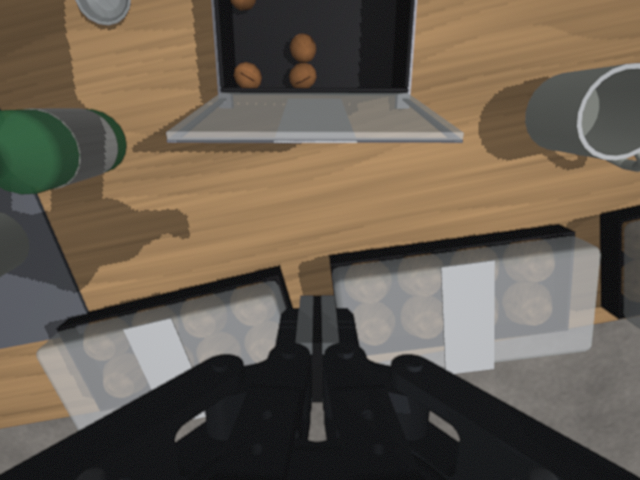

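The wrist view shows walnuts in the box at (303,47), (247,75) and (303,76), and the lid's free edge along row 140 from column 168 to 462. The closed fingers are beyond it. I'll descend behind the lid and sweep it over along its arc.

```bash
python3 -m creep '[{"delta_pos":[0,0,0.83],"delta_rot":[0,0,0],"hand":0},{"delta_pos":[0,0,0.83],"delta_rot":[0,0,0],"hand":0},{"delta_pos":[0,0,0.83],"delta_rot":[0,0,0],"hand":0},{"delta_pos":[0,0,0.83],"delta_rot":[0,0,0],"hand":0},{"delta_pos":[0.5,0,0],"delta_rot":[0,0,0],"hand":0},{"delta_pos":[0.5,0,0],"delta_rot":[0,0,0],"hand":0},{"delta_pos":[0.4,0,0],"delta_rot":[0,0,0],"hand":0},{"delta_pos":[0.35,0,0],"delta_rot":[0,0,0],"hand":0},{"delta_pos":[0.35,0,0],"delta_rot":[0,0,0],"hand":0},{"delta_pos":[0.33,0,0],"delta_rot":[0,0,0],"hand":0}]'
python3 -m creep '[{"delta_pos":[0.33,0,0.03],"delta_rot":[0,0,0],"hand":0},{"delta_pos":[0.33,0,0.03],"delta_rot":[0,0,0],"hand":0},{"delta_pos":[0.33,0,0.03],"delta_rot":[0,0,0],"hand":0},{"delta_pos":[0.31,0,0.12],"delta_rot":[0,0,0],"hand":0},{"delta_pos":[0.31,0,0.12],"delta_rot":[0,0,0],"hand":0},{"delta_pos":[0.31,0,0.12],"delta_rot":[0,0,0],"hand":0},{"delta_pos":[0.28,0,0.19],"delta_rot":[0,0,0],"hand":0},{"delta_pos":[0.28,0,0.19],"delta_rot":[0,0,0],"hand":0},{"delta_pos":[0.28,0,0.19],"delta_rot":[0,0,0],"hand":0},{"delta_pos":[0.21,0,0.26],"delta_rot":[0,0,0],"hand":0},{"delta_pos":[0.21,0,0.26],"delta_rot":[0,0,0],"hand":0},{"delta_pos":[0.21,0,0.26],"delta_rot":[0,0,0],"hand":0},{"delta_pos":[0,0,0],"delta_rot":[0,0,0],"hand":0}]'
cat > lid.py <<'E'
from h import *; from bench import robot; import cv2
p,R=status(robot); print("tcp in box",((p-BC)@BR).round(4), "tool axes in box",(BR.T@R).round(3).tolist())
for n in("scene","side"):
    c=robot.camera(n); P,C=cloud(c); Q=(P-BC)@BR; k=(Q[:,2]>.05)&(Q[:,2]<.215)&(abs(Q[:,1])<.078)&(abs(Q[:,1])>.05)&(Q[:,0]>-.08)&(Q[:,0]<.1); q=Q[k]
    print(n,len(q),np.percentile(q,[1,50,99],axis=0).round(3).tolist(),"z = m x'+b",np.polyfit(q[:,0],q[:,2],1).round(3))
E
python3 lid.py
```

```text
time_s: 28.17
ee_pos: [0.6395, -0.213, 0.1813]
orientation: [[-0.981, 0.192, 0.022], [0.192, 0.981, 0.008], [-0.02, 0.012, -1.0]]
force: [0.4, -0.7, 0.9]
width: -0.0001
grip_force: 0.5
time_s: 29.25
ee_pos: [0.5389, -0.1925, 0.1239]
orientation: [[-0.981, 0.192, 0.017], [0.193, 0.981, 0.01], [-0.015, 0.013, -1.0]]
force: [-0.8, 0.6, 0.0]
width: -0.0
grip_force: 0.0
t 29.25 p [ 0.5389 -0.1925  0.1239] q [ -31.4   34.3   95.8    1.3   49.4 -111.1] F [-0.8  0.6  0. ] w -0.0 g 0.0 R [[-0.981, 0.192, 0.017], [0.193, 0.981, 0.01], [-0.015, 0.013, -1.0]]
tcp in box [-0.0186  0.0052  0.1239] tool axes in box [[-1.0, -0.016, 0.014], [-0.016, 1.0, 0.013], [-0.015, 0.013, -1.0]]
scene 1082 [[-0.069, -0.077, 0.051], [0.01, 0.054, 0.097], [0.07, 0.078, 0.213]] z = m x'+b [-0.433  0.104]
side 890 [[-0.073, -0.078, 0.051], [-0.021, -0.053, 0.097], [0.067, 0.076, 0.214]] z = m x'+b [-0.164  0.104]
```

```bash
python3 -m creep '[{"delta_pos":[0.14,0,0.3],"delta_rot":[0,0,0],"hand":0},{"delta_pos":[0.14,0,0.3],"delta_rot":[0,0,0],"hand":0},{"delta_pos":[0.14,0,0.3],"delta_rot":[0,0,0],"hand":0},{"delta_pos":[0.06,0,0.25],"delta_rot":[0,0,0],"hand":0},{"delta_pos":[0.06,0,0.25],"delta_rot":[0,0,0],"hand":0},{"delta_pos":[0.03,0,0.15],"delta_rot":[0,0,0],"hand":0},{"delta_pos":[0,0,0.1],"delta_rot":[0,0,0],"hand":0},{"delta_pos":[0,0,0.08],"delta_rot":[0,0,0],"hand":0},{"delta_pos":[0,0,0],"delta_rot":[0,0,0],"hand":0}]'
python3 lid.py
```

```text
time_s: 30.1
ee_pos: [0.5252, -0.1913, 0.0723]
orientation: [[-0.981, 0.193, 0.02], [0.193, 0.981, 0.007], [-0.018, 0.011, -1.0]]
force: [0.3, -0.4, -0.0]
width: 0.0001
grip_force: 0.0
t 30.1 p [ 0.5252 -0.1913  0.0723] q [ -32.    38.3   99.5    1.4   41.5 -111.9] F [ 0.3 -0.4 -0. ] w 0.0001 g 0.0 R [[-0.981, 0.193, 0.02], [0.193, 0.981, 0.007], [-0.018, 0.011, -1.0]]
tcp in box [-0.0322  0.0036  0.0723] tool axes in box [[-1.0, -0.016, 0.018], [-0.015, 1.0, 0.011], [-0.018, 0.011, -1.0]]
scene 914 [[-0.068, -0.078, 0.052], [0.002, 0.054, 0.07], [0.07, 0.078, 0.168]] z = m x'+b [-0.205  0.078]
side 1073 [[-0.074, -0.077, 0.054], [-0.022, -0.057, 0.071], [0.066, 0.075, 0.166]] z = m x'+b [-0.145  0.08 ]
```

```bash
python3 -m creep '[{"delta_pos":[0.1,0,0.05],"delta_rot":[0,0,0],"hand":0},{"delta_pos":[0.1,0,0.05],"delta_rot":[0,0,0],"hand":0},{"delta_pos":[0.1,0,0.03],"delta_rot":[0,0,0],"hand":0},{"delta_pos":[0,0,0],"delta_rot":[0,0,0],"hand":0}]'
python3 lid.py
```

```text
time_s: 30.53
ee_pos: [0.5191, -0.1908, 0.0701]
orientation: [[-0.981, 0.193, 0.027], [0.194, 0.981, 0.003], [-0.026, 0.009, -1.0]]
force: [2.7, 0.3, 4.6]
width: -0.0002
grip_force: 2.1
t 30.53 p [ 0.5191 -0.1908  0.0701] q [ -32.3   38.1  100.8    1.6   39.9 -112.3] F [2.7 0.3 4.6] w -0.0002 g 2.1 R [[-0.981, 0.193, 0.027], [0.194, 0.981, 0.003], [-0.026, 0.009, -1.0]]
tcp in box [-0.0383  0.0028  0.0701] tool axes in box [[-1.0, -0.015, 0.026], [-0.015, 1.0, 0.009], [-0.026, 0.009, -1.0]]
scene 884 [[-0.069, -0.077, 0.051], [0.001, 0.053, 0.069], [0.07, 0.078, 0.167]] z = m x'+b [-0.198  0.076]
side 1067 [[-0.074, -0.077, 0.054], [-0.02, -0.057, 0.07], [0.065, 0.076, 0.164]] z = m x'+b [-0.164  0.078]
```

Contact came at z = 70 mm, the height of the shut lid's face. I'll press a little more, then lift off and check.

```bash
python3 -m creep '[{"delta_pos":[0,0,0.06],"delta_rot":[0,0,0],"hand":0},{"delta_pos":[0,0,0.06],"delta_rot":[0,0,0],"hand":0},{"delta_pos":[0,0,0],"delta_rot":[0,0,0],"hand":0}]'
python3 -m creep '[{"delta_pos":[0,0,-0.3],"delta_rot":[0,0,0],"hand":0},{"delta_pos":[0,0,-0.7],"delta_rot":[0,0,0],"hand":0},{"delta_pos":[0.3,0,-0.9],"delta_rot":[0,0,0],"hand":0},{"delta_pos":[0.3,0,-0.9],"delta_rot":[0,0,0],"hand":0},{"delta_pos":[0.3,0,-0.9],"delta_rot":[0,0,0],"hand":0},{"delta_pos":[0.3,0,-0.9],"delta_rot":[0,0,0],"hand":0},{"delta_pos":[0.3,0,-0.9],"delta_rot":[0,0,0],"hand":0},{"delta_pos":[0,0,0],"delta_rot":[0,0,0],"hand":0},{"delta_pos":[0,0,0],"delta_rot":[0,0,0],"hand":0},{"delta_pos":[0,0,0],"delta_rot":[0,0,0],"hand":0},{"delta_pos":[0,0,0],"delta_rot":[0,0,0],"hand":0}]'
python3 - <<'E'
from h import *; from bench import robot; import cv2
status(robot)
for n in("wrist","scene","side"):
    c=robot.camera(n); P,C=cloud(c); Q=(P-BC)@BR; k=(Q[:,2]>.055)&(Q[:,2]<.11)&(abs(Q[:,1])<.075)&(abs(Q[:,0])<.065); q=Q[k]
    if len(q)>20: 
        f=least_squares(lambda a:q[:,0]*a[0]+q[:,1]*a[1]+a[2]-q[:,2],[0,0,.07],loss="soft_l1",f_scale=.001); print(n,len(q),"slopes,z",f.x.round(4))
    if n=="scene": a=c["image"][160:360,150:450,::-1]
    if n=="side": e=c["image"][120:360,180:480,::-1]
cv2.imwrite("pics/end.png",np.hstack([cv2.resize(a,(400,400*200//300)).copy(),cv2.resize(e,(400,320))[:266]]))
E
```

```text
time_s: 30.88
ee_pos: [0.5191, -0.1908, 0.0694]
orientation: [[-0.981, 0.192, 0.027], [0.193, 0.981, 0.003], [-0.026, 0.008, -1.0]]
force: [-0.6, 1.4, 26.6]
width: 0.0002
grip_force: 13.5
time_s: 31.8
ee_pos: [0.4683, -0.1815, 0.2278]
orientation: [[-0.981, 0.192, 0.018], [0.193, 0.981, 0.008], [-0.016, 0.012, -1.0]]
force: [-0.2, 0.3, -0.4]
width: 0.0001
grip_force: 0.0
t 31.8 p [ 0.4683 -0.1815  0.2278] q [ -34.5   20.8  100.2    1.1   58.5 -114. ] F [-0.2  0.3 -0.4] w 0.0001 g 0.0 R [[-0.981, 0.192, 0.018], [0.193, 0.981, 0.008], [-0.016, 0.012, -1.0]]
wrist 15532 slopes,z [-0.0024 -0.001   0.0691]
scene 1767 slopes,z [-0.0031 -0.0016  0.0687]
side 2620 slopes,z [0.0005 0.001  0.0699]
```

View pics/end.png

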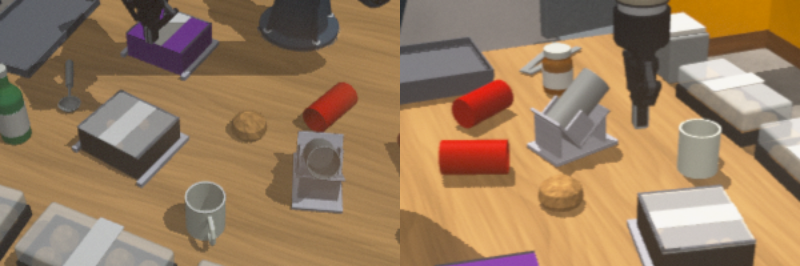

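The final view shows the lid flat at about (130,130), with slopes under 0.003 and its face at z ≈ 69-70 mm. The empty cup is in the stand at (320,165), no walnuts are on the table, and the other things are in place. I'm handing in.

```bash
python3 -c "
from bench import robot
print(robot.sign_off())"
```

```text
the job is handed in; nothing more can be done
None
```

I signed the job off at about 32 s: the cup checked empty and is back home in the stand, the lid measures flat shut, and no walnuts show on the table, though I never counted all 7 in the box.

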